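# Swap two bracelet stands and restock from the tilt bin

### The job

The rose bracelet stand and the charcoal one were put on each other's plinths: swap them, setting one down on the free cream plinth on the way, so that each ends up in the middle of the plinth of its own colour, square with it. Then tip the tilt bin with the orange tab fully forward, stand every gift box from it upright on the cream plinth, and tip the bin fully shut again. Leave the other things on the table as they are.

Things in the scene. Friction and masses are not known exactly. Their poses are not given: they have to be found in the camera images.
- plinth_rose_top (a point): display plinth, fixed, rose-pink velvet top 200 x 120 mm (long way = x), 10 mm high; point at the centre of its top, z up. Three plinths lie side by side left of the bin unit in any order, long sides running away from the robot, each a little turned, about 148 mm between centres.
- plinth_char_top (a point): display plinth, fixed, charcoal (nearly black) velvet top 200 x 120 mm (long way = x), 10 mm high; point at the centre of its top, z up. Three plinths lie side by side left of the bin unit in any order, long sides running away from the robot, each a little turned, about 148 mm between centres.
- plinth_cream_top (a point): display plinth, fixed, cream velvet top 200 x 120 mm (long way = x), 10 mm high; point at the centre of its top, z up. Three plinths lie side by side left of the bin unit in any order, long sides running away from the robot, each a little turned, about 148 mm between centres. It starts empty.
- stand_rose_mid (a point): bracelet stand, loose, 0.2 to 0.35 kg: rose-pink block 110 mm long (x), 56 wide (y), 62 high, heavy foot, flat upright sides up to 34 mm and a half-round top, gold chains over it; point 31 mm above the middle of its underside, z up. Same when turned half round. Starts near the middle of the charcoal plinth; belongs on the rose one.
- stand_char_mid (a point): bracelet stand, loose, 0.2 to 0.35 kg: charcoal block 110 mm long (x), 56 wide (y), 62 high, heavy foot, flat upright sides up to 34 mm and a half-round top, silver chains over it; point 31 mm above the middle of its underside, z up. Same when turned half round. Starts near the middle of the rose plinth; belongs on the charcoal one.
- bin (a joint): tilt of the wide pale-blue bin about its lower front edge, rad: 0 = shut (mouth under the white unit's roof), grows as its top comes forward to the robot; stop at 0.85 = fully forward. Stiff hinge, stays where it is left; takes up to about 8 N at the tab. When tipped, the boxes in it lean with it and slide out along their own z.
- bin_back (a point): middle of the bin's floor at the back, where the gift boxes stand; turns with the bin. Shut: 88 mm behind and 4 mm above the pivot, x to the back, z up. Bin: 240 mm wide (y), front wall 5 mm thick; walls above this floor: front 136, sides 72, back 60, cross wall in front of the boxes 45, ribs between the slots 18 mm. Front part holds only flat card.
- bin_pivot (a point): middle of the bin's hinge line (lower front edge), 12 mm above the table; fixed, does not tilt: x level to the back of the unit, y along the hinge, z up. The unit's roof, 170 to 180 mm above the table, and its high sides begin 50 mm behind this line and reach to 150 mm. To the robot's right is a column of two dummy bins that do not open.
- bin_tab (a point): centre of the orange pull tab standing up from the middle of the bin's front wall: 8 mm thick (x), 70 mm wide (y), 14 mm of it clear above and below this point (z); 4 mm behind and 154 mm above the pivot when shut; turns with the bin. Pinch it front to back, or hook behind it and the wall's rim.
- box_a_mid (a point): lilac gift box, white lid end, brass band, loose, 80 g, 64 (x) x 30 (y) x 84 mm (z), point at its centre, z to the lid end. At first it stands at the back of the tilt bin (the left, seen from the robot, of the three slots, 70 mm apart; 40 mm free between neighbours, 30 mm to the side wall). Two or three boxes are there, in any of the slots; a third may be absent.
- box_b_mid (a point): lilac gift box, white lid end, brass band, loose, 80 g, 64 (x) x 30 (y) x 84 mm (z), point at its centre, z to the lid end. At first it stands at the back of the tilt bin (the middle of the three slots, 70 mm apart; 40 mm free between neighbours, 30 mm to the side wall). Two or three boxes are there, in any of the slots; a third may be absent.
- box_c_mid (a point): lilac gift box, white lid end, brass band, loose, 80 g, 64 (x) x 30 (y) x 84 mm (z), point at its centre, z to the lid end. At first it stands at the back of the tilt bin (the right of the three slots, 70 mm apart; 40 mm free between neighbours, 30 mm to the side wall). Two or three boxes are there, in any of the slots; a third may be absent.
- flute: clear champagne flute, 60 mm foot, 200 mm tall, origin under its foot, left of the plinths; a bystander, leave it alone
- phone: black phone lying flat, 148 x 72 x 9 mm, origin under its centre, in front of the bin unit; a bystander, leave it alone
- pliers: blue-handled pliers lying flat, 140 mm long, origin under the centre, in front of the bin unit; a bystander, leave it alone
- cutters: black side cutters lying flat, 120 mm long, origin under the centre, behind the plinths; a bystander, leave it alone
- dish: white ring dish, 90 mm across, 22 mm high, origin under its centre, front left; a bystander, leave it alone
- cards: stack of pink cards, 90 x 55 x 22 mm, origin under its centre, behind the plinths; a bystander, leave it alone
- candle: amber candle jar with a brass lid, 70 mm across, 75 mm high, origin under its centre, back left; a bystander, leave it alone

How it is judged:
By the outcome, as a careful person would: the job done as asked, in the order asked, and still so for the second after the job is handed in, with the robot touching nothing.
Of box_a, box_b, box_c only 2 to 3 are there at a start; the rules pass over those that are not, and their reading is None.
At some moment in a run one of stand_rose, stand_char may be knocked a few centimetres aside while the robot is not near it.
It also fails if it takes over 210 s, if anything falls off the work surface, if the arm or the gripper's body presses on something with over 40 N, if the wrist force passes 120 N, or if a joint passes its speed limit or range.

### The arm

A 6-joint arm with a two-finger parallel gripper is mounted at the origin on the work surface. World frame = base frame: x ahead of the robot, y to its left, z up, the work surface at z = 0. Lengths are in m, angles in degrees, forces in N, time in s.
With the tool pointing down it reaches from about 0.35 to 0.875 m from the base axis. Payload 4.2 kg.
Tool frame: the origin (TCP) lies between the finger pads; the fingertips stand 25 mm ahead of it and the grasp point (between the pads) lies 6 mm ahead of it (r.tips_ahead is the distance from the TCP to the fingertips, in m); z points along the fingers, y is the direction in which the jaws open and shut (so a half turn about z gives the same grasp; the last joint's range is limited). The gripper opens to 87 mm and grips with 3 to 60 N. Pads are 19 mm wide; open, the fingers measure 117 mm over their backs; the gripper's body (75 mm by 190 mm) begins 51 mm behind the grasp point.
Start: joints at [-61.272, 22.042, 0.453, 0, -68.411, -14.817], TCP at [0.15, -0.607, 0.248] pointing down, gripper open.
Joint ranges: [-179.83, 179.83], [-69.29, 118.12], [-61.27, 80.66], [-181.25, 117.63], [-171.15, -9.14], [-177.46, 177.46]. Speed limits (degrees/s): [159.86, 159.86, 180, 180, 180, 180].

### API

Orientations are given as a 3x3 rotation matrix whose columns are the frame's x, y, z axes.
In Python, from station import r, vision, finish_job gives the robot as it stands.
- The arm moves only by the shell command python3 -m jog 'ROWS'. ROWS is a JSON object of lists of equal length, an entry for each row: "rot": the turn, a rotation vector about the world's x, y, z in degrees, a list of three; "delta_pos": the shift along the world's x, y, z in mm, a list of three; "grip": the opening in per cent of the stroke, from 0 (shut) to 100 (fully open). A call has 1 to 10 rows; each row shifts and turns the commanded pose from where the row before left it; what a row does not reach is not made up. A row lasts 1/12 s, in which the tool goes at most 41.7 mm and 7.16 degrees, less where a joint would pass 70% of its speed; a pose out of reach is approached as far as the arm can. A call with a gripper value outside its range is refused whole. The fingers move at their own pace and stop on an object; the grip force is fixed at half the most. Time passes only in rows, so rows that do not move let the fingers close. It gives the time, the measured TCP pose, the force and the opening at its end, in the units of the state.
- r.sense(): the state, without advancing time (a new reading comes with each control period).
- vision.capture(name): name is "scene" or "top" or "wrist"; returns a dict with "frame" (400x640x3 uint8, red, green, blue), "K" (3x3 intrinsics, pixels), "xyz" and "orientation" of the camera in the world. Camera axes: x right, y up, looking along -z (the intrinsics and any distortion apply to the point x, -y, -z); pixel columns grow to the right and rows downward; lengths in m; the calibration is good to about 2 mm. A picture is of the moment at which its call begins. There is no depth.
- finish_job(): hands the job in, once; it reports no verdict.
The state is a dict: "time_s": time; "joints": joint angles; "joint_velocities": joint speeds; "effort": joint torques, N m; "tcp_pos": TCP position; "ee_rot": TCP orientation; "wrist_force": force on the tool from outside, world axes, zero at the start; "moment": the same for the moment, N m; "gripper_width": opening from 0.0 (shut) to 1.0 (fully open).
Only numpy, scipy, OpenCV 4.12 (cv2) and the standard library are available. Lean on these libraries where they do the work, as an engineer would, in place of code of your own. Each camera call takes 0.05 s, during which the arm holds its last target. There are 200 camera calls.

## Working session

There is one attempt and no reset: what is moved stays moved. The work goes in short steps, Python scripts to look and compute and a shell command to move; the robot and the scene stay as the last step left them, time stands still between calls to the robot, and variables do not carry over. Pictures are saved under pics/ and viewed, about 12 in all and at most 16, crops included, and the job is handed in when it is done.

```bash
ls; mkdir -p pics
cat > h.py <<'E'
import numpy as np, cv2
from station import r, vision
def cap(n,save=None):
    c=vision.capture(n)
    if save: cv2.imwrite('pics/'+save,c['frame'][:,:,::-1])
    return c
def ray(c,u,v):
    K=np.array(c['K']);d=np.linalg.inv(K)@np.array([u,v,1.0]);d=np.array([d[0],-d[1],-d[2]])
    return np.array(c['xyz']),np.array(c['orientation'])@d
def onz(c,u,v,z):
    o,d=ray(c,u,v);return o+d*(z-o[2])/d[2]
def proj(c,p):
    q=np.array(c['orientation']).T@(np.array(p)-np.array(c['xyz']));q=np.array([q[0],-q[1],-q[2]])
    k=np.array(c['K'])@q;return k[:2]/k[2]
E
python3 - <<'E'
from h import *
for n in ['scene','top']:
    c=cap(n,n+'0.png'); print(n,{k:(np.round(v,3).tolist() if k!='frame' else v.shape) for k,v in c.items()})
print(r.sense())
E
```

```text
pics
scene {'frame': (400, 640, 3), 'K': [[426.376, 0.0, 321.87], [0.0, 426.376, 193.986], [0.0, 0.0, 1.0]], 'xyz': [1.289, -0.192, 1.224], 'orientation': [[0.331, -0.764, 0.553], [0.943, 0.261, -0.204], [0.012, 0.59, 0.808]]}
top {'frame': (400, 640, 3), 'K': [[428.066, 0.0, 320.704], [0.0, 428.066, 198.982], [0.0, 0.0, 1.0]], 'xyz': [0.252, 0.114, 1.289], 'orientation': [[-0.138, 0.966, -0.219], [-0.99, -0.136, 0.027], [-0.004, 0.221, 0.975]]}
{'time_s': 0.1, 'joints': array([-6.12718649e+01,  2.20872666e+01,  3.88645559e-01, -2.52810475e-02,
       -6.84122610e+01, -1.48163681e+01]), 'joint_velocities': array([-0.05035588, -0.09813868,  0.20863513,  0.08515946, -0.04271237,
        0.04928959]), 'effort': array([-3.25478604e-04, -3.91687953e+01,  1.87934482e+01,  4.23194423e+00,
        1.34244002e-02, -7.45159923e-05]), 'tcp_pos': array([ 0.15016783, -0.60619098,  0.24656653]), 'ee_rot': array([[-9.70706211e-01, -2.40268863e-01, -5.70388026e-04],
       [-2.40269519e-01,  9.70704368e-01,  1.89422288e-03],
       [ 9.85553727e-05,  1.97578077e-03, -9.99998043e-01]]), 'wrist_force': array([0.56063749, 0.75077327, 0.193382  ]), 'moment': array([ 0.02141394, -0.04680436, -0.01966503]), 'gripper_width': 1.0035646503058602}
```

View pics/top0.png

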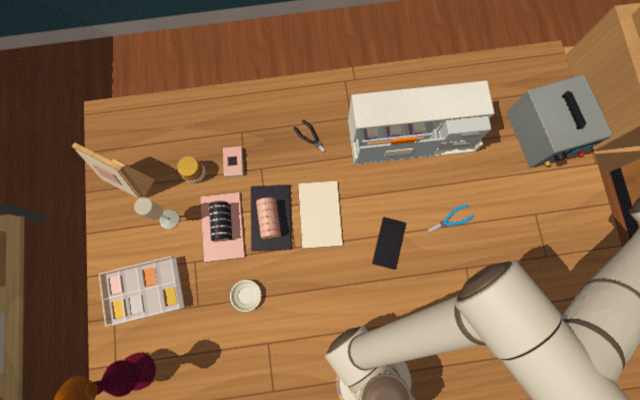

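View pics/scene0.png

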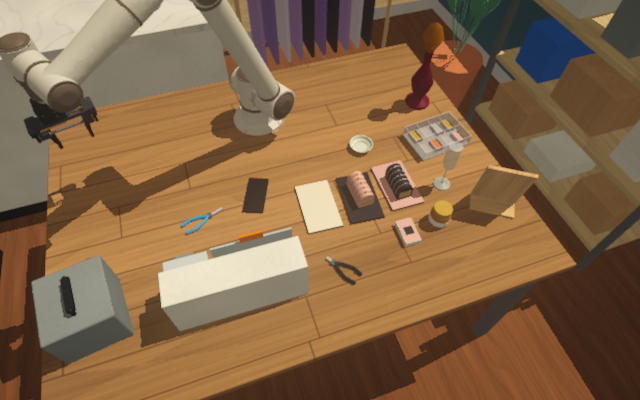

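The top view shows the rose plinth at (221,226), charcoal at (271,217) and cream at (320,214). The rose stand is on charcoal and the charcoal stand is on rose. The flute foot is at (170,219), the bin tab at (404,140), and lilac boxes are visible under the roof at x≈375, 398 and 420.

Run:
```python
from h import *
c=cap('top'); f=c['frame']; hsv=cv2.cvtColor(f,cv2.COLOR_RGB2HSV)
for n,(u,v) in dict(rose=(232,250),char=(258,195),cream=(320,214),rst=(268,218),cst=(221,240),wood=(300,300),tab=(404,140)).items(): print(n,f[v,u],hsv[v,u])
def frm(P):  # rect from world pts
    (cx,cy),(w,h),a=cv2.minAreaRect((P*1000).astype(np.float32))
    if w<h: w,h,a=h,w,a+90
    a=(a+90)%180-90
    return np.round([cx,cy,w,h,a],1)
def meas(m,z,roi):
    k=np.zeros(m.shape,np.uint8); x0,x1,y0,y1=roi; k[y0:y1,x0:x1]=m[y0:y1,x0:x1]
    cs=cv2.findContours(k,cv2.RETR_EXTERNAL,cv2.CHAIN_APPROX_NONE)[0]; q=max(cs,key=cv2.contourArea)[:,0]
    return frm(np.array([onz(c,u,v,z)[:2] for u,v in q])),len(q)
H,S,V=[hsv[...,i].astype(int) for i in range(3)]
R=f[...,0].astype(int);G=f[...,1].astype(int);B=f[...,2].astype(int)
cream=((S<70)&(V>150)).astype(np.uint8); print('cream',meas(cream,.01,(292,350,172,256)))
rose=((R>130)&(B>G-8)&(R-G>25)).astype(np.uint8); print('rose',meas(rose,.01,(190,247,185,270)))
char=((V<70)).astype(np.uint8); print('char',meas(char,.01,(245,297,180,255)))
print('cst',meas(char,.055,(207,236,195,250)))
rs=((V>90)).astype(np.uint8); print('rst',meas(rs,.055,(254,287,192,245)))
tab=((H<14)&(S>200)&(V>180)).astype(np.uint8); ys,xs=np.nonzero(tab[120:160,380:430]); print('tab',xs.mean()+380,ys.mean()+120,onz(c,xs.mean()+380,ys.mean()+120,.166), xs.min()+380,xs.max()+380)
cv2.imwrite('pics/crop.png',cv2.resize(f[70:270,150:510,::-1],None,fx=2.2,fy=2.2,interpolation=cv2.INTER_CUBIC))
```

```text
rose [235 184 166] [  8  75 235]
char [59 55 57] [165  17  59]
cream [238 220 189] [ 19  53 238]
rst [221 166 150] [  7  82 221]
cst [143 103  72] [ 13 127 143]
wood [182 127  73] [ 15 153 182]
tab [204 103   0] [ 15 255 204]
cream (array([494.8,  87.9, 200.2, 120.1,  -3.8]), 202)
rose (array([474. , 345.4,   0. ,   0. ,   0. ]), 1)
char (array([505. , 234.5, 196.2, 118. ,  -5.9]), 199)
cst (array([507.1, 370.4, 111.1,  41.9,  -2.4]), 166)
rst (array([497.3, 242.5, 124.7,  59.9,   1.3]), 111)
tab 414.0 137.0 [ 0.64312288 -0.1980091   0.166     ] 414 414
```

View pics/crop.png

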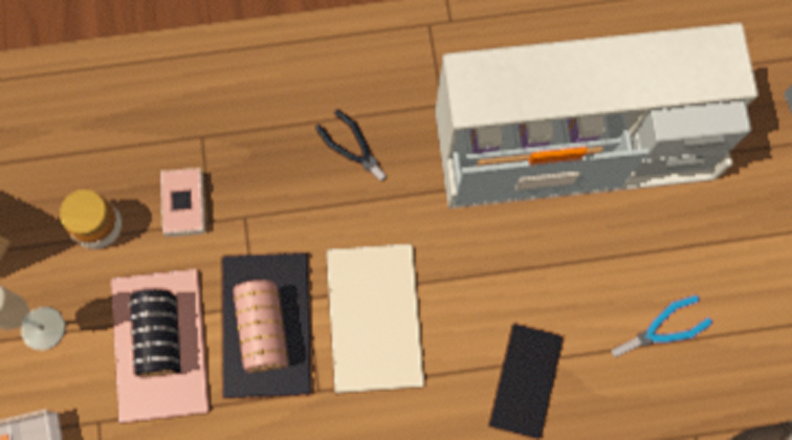

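```bash
python3 -m jog '{"delta_pos":[[26,30,10],[26,30,10],[26,30,10],[26,30,10],[26,30,10],[26,30,10],[26,30,10],[26,30,10],[26,30,10],[26,30,10]],"rot":[[0,0,-1.5],[0,0,-1.5],[0,0,-1.5],[0,0,-1.5],[0,0,-1.5],[0,0,-1.5],[0,0,-1.5],[0,0,-1.5],[0,0,-1.5],[0,0,-1.5]],"grip":[100,100,100,100,100,100,100,100,100,100]}'
python3 -m jog '{"delta_pos":[[9,40,6],[9,40,6],[9,40,6],[9,40,6],[9,40,6],[9,40,6],[0,40,6],[0,40,6],[0,40,6],[0,40,6]],"rot":[[0,0,0],[0,0,0],[0,0,0],[0,0,0],[0,0,0],[0,0,0],[0,0,0],[0,0,0],[0,0,0],[0,0,0]],"grip":[100,100,100,100,100,100,100,100,100,100]}'
python3 -m jog '{"delta_pos":[[0,40,0],[0,0,0],[0,0,0]],"rot":[[0,0,0],[0,0,0],[0,0,0]],"grip":[100,100,100]}'
python3 - <<'E'
from h import *
c=cap('wrist','w1.png');s=r.sense();print(np.round(c['K'],1).tolist(),np.round(c['xyz'],3),np.round(c['orientation'],3).tolist(),s['tcp_pos'],np.round(s['ee_rot'],3).tolist(),s['time_s'])
E
```

```text
time_s: 0.98
tcp_pos: [0.411, -0.3047, 0.348]
ee_rot: [[-1.0, 0.02, 0.0], [0.02, 1.0, 0.0], [-0.0, 0.0, -1.0]]
wrist_force: [0.3, -0.4, -0.8]
gripper_width: 0.999
time_s: 1.82
tcp_pos: [0.4636, 0.0953, 0.4078]
ee_rot: [[-1.0, 0.019, -0.0], [0.019, 1.0, 0.0], [0.0, 0.0, -1.0]]
wrist_force: [1.2, -0.6, 0.5]
gripper_width: 1.001
time_s: 2.07
tcp_pos: [0.4639, 0.1353, 0.4069]
ee_rot: [[-1.0, 0.015, -0.001], [0.015, 1.0, -0.001], [0.001, -0.001, -1.0]]
wrist_force: [-0.7, -0.3, 0.2]
gripper_width: 1.0
[[324.5, 0.0, 316.2], [0.0, 324.5, 201.3], [0.0, 0.0, 1.0]] [0.383 0.137 0.544] [[0.016, -0.956, -0.292], [1.0, 0.016, 0.004], [0.001, -0.292, 0.956]] [0.46398494 0.13392809 0.40707805] [[-1.0, 0.017, -0.001], [0.017, 1.0, -0.001], [0.001, -0.001, -1.0]] 2.1167
```

View pics/w1.png

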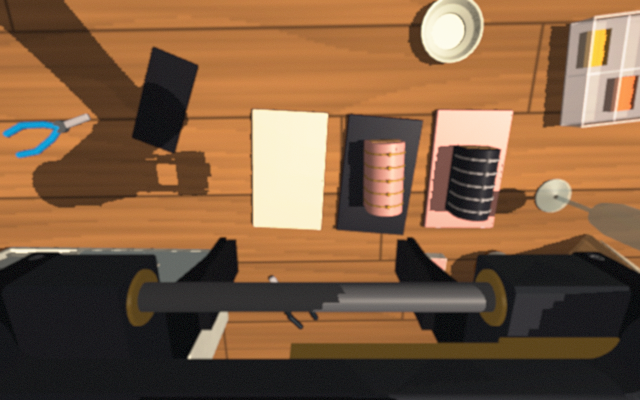

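Wrist view: cream plinth at (290,170), charcoal at (380,175) with the rose stand at (384,178), and rose at (468,170) with the charcoal stand at (473,183). The flute foot is at (553,196), clear to the right.

```bash
cat >> h.py <<'E'
def rect(P):
    (cx,cy),(w,h),a=cv2.minAreaRect((np.asarray(P)[:,:2]*1000).astype(np.float32))
    if w<h: w,h,a=h,w,a+90
    return np.array([cx,cy,w,h,(a+90)%180-90])
PL=dict(cream=(.495,.088),char=(.505,.235),rose=(.49,.375))
def near(c,xy,rad,z=.01):
    m=np.zeros(c['frame'].shape[:2],np.uint8)
    q=[proj(c,[xy[0]+dx*rad[0],xy[1]+dy*rad[1],z]) for dx,dy in((1,1),(1,-1),(-1,-1),(-1,1))]
    cv2.fillPoly(m,[np.int32(q)],1); return m
def big(m,k=5):
    m=cv2.morphologyEx(m.astype(np.uint8),cv2.MORPH_CLOSE,np.ones((k,k)));m=cv2.morphologyEx(m,cv2.MORPH_OPEN,np.ones((3,3)))
    cs=cv2.findContours(m,cv2.RETR_EXTERNAL,cv2.CHAIN_APPROX_NONE)[0]
    return max(cs,key=cv2.contourArea)[:,0]
def masks(c):
    f=c['frame'];h=cv2.cvtColor(f,cv2.COLOR_RGB2HSV).astype(int);I=f.astype(int)
    dark=(h[...,2]<85)&(I[...,0]-I[...,2]<30); sat=I[...,0]-I[...,2]
    return dict(dark=dark,pink=(h[...,1]<115)&(h[...,2]>120)&(I[...,1]-I[...,2]<30),cream=(h[...,1]<80)&(h[...,2]>150))
def plinth(c,n):
    m=masks(c)[dict(rose='pink',char='dark',cream='cream')[n]]&near(c,PL[n],(.125,.068))
    q=big(m,3); return rect([onz(c,u,v,.01) for u,v in q]),q
def stand(c,n,xy,base=.01,rad=(.08,.05)):
    m=masks(c)['pink' if n=='rose' else 'dark']&near(c,xy,rad,base+.03)
    q=big(m,9); R=rect([onz(c,u,v,base+.05) for u,v in q])
    d=np.array([np.cos(np.radians(R[4])),np.sin(np.radians(R[4]))]);nn=np.array([-d[1],d[0]])
    cam=np.array(c['xyz'])[:2]*1000
    def ext(ax,zlo,zhi):
        lo=np.array([onz(c,u,v,base+zlo)[:2]@ax for u,v in q])*1000;hi=np.array([onz(c,u,v,base+zhi)[:2]@ax for u,v in q])*1000;k=cam@ax
        a=min(max(lo.min(),-1e9),1e9) if lo.min()>k else hi.min()
        b=lo.max() if lo.max()<k else hi.max()
        return a,b
    a,b=ext(d,0,.06); e,g=ext(nn,0.0,.046)
    ctr=d*(a+b)/2+nn*(e+g)/2
    return np.round([ctr[0],ctr[1],b-a,g-e,R[4]],1),q
def draw(c,qs,name,box=None,s=2):
    g=c['frame'][:,:,::-1].copy()
    for q in qs: cv2.drawContours(g,[q[:,None]],-1,(0,255,0),1)
    if box: x0,x1,y0,y1=box; g=g[y0:y1,x0:x1]
    cv2.imwrite('pics/'+name,cv2.resize(g,None,fx=s,fy=s))
E
python3 - <<'E'
from h import *
qs=[]
for n in ('wrist','top'):
    c=cap(n)
    for p in PL:
        R,q=plinth(c,p);print(n,p,np.round(R,1));qs.append(q)
    for p,xy in (('rose',(.49,.235)),('char',(.48,.37))):
        R,q=stand(c,p,xy);print(n,'stand',p,R);qs.append(q)
    if n=='wrist': draw(c,qs,'d1.png',(230,600,90,260));
E
```

```text
wrist cream [494.7  89.  198.6 118.7  -3.9]
wrist char [505.3 236.7 197.7 119.6  -5.1]
wrist rose [498.1 385.  197.1 118.5  -1. ]
wrist stand rose [500.5 249.7 107.1  43.4   1.8]
wrist stand char [502.8 384.7  95.6  52.4  -1.9]
top cream [462.4  89.8 136.2 121.   -3.7]
top char [499.5 241.8 181.7 129.6  -8.2]
top rose [ 4.915e+02  3.759e+02  2.524e+02  1.392e+02 -2.000e-01]
top stand rose [506.6 253.1 118.6  65.5  -1.7]Traceback (most recent call last):
  File "<stdin>", line 8, in <module>
  File "h.py", line 37, in stand
    q=big(m,9); R=rect([onz(c,u,v,base+.05) for u,v in q])
  File "h.py", line 27, in big
    return max(cs,key=cv2.contourArea)[:,0]
           ~~~^^^^^^^^^^^^^^^^^^^^^^^^
ValueError: max() iterable argument is empty
```

View pics/d1.png

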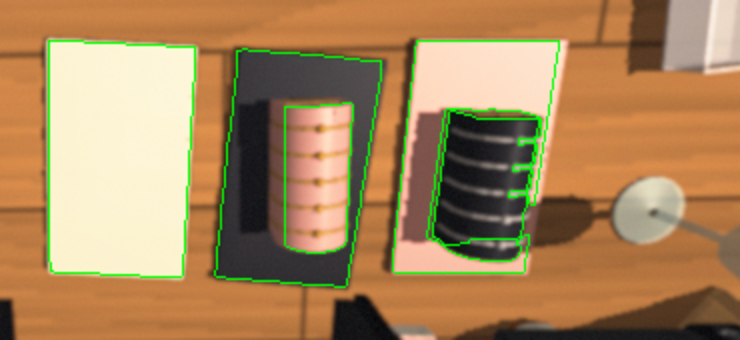

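```bash
python3 -m jog '{"delta_pos":[[7,22,-31],[7,22,-31],[7,22,-31],[7,22,-31],[8,25,-33],[0,0,0]],"rot":[[0,0,0],[0,0,0],[0,0,0],[0,0,0],[0,0,0],[0,0,0]],"grip":[100,100,100,100,100,100]}'
python3 - <<'E'
import re
s=open('h.py').read()
s=s.replace("m=masks(c)['pink' if n=='rose' else 'dark']&near(c,xy,rad,base+.03)","f=c['frame'];h=cv2.cvtColor(f,cv2.COLOR_RGB2HSV);m=(h[...,2]>th if n=='rose' else h[...,2]<th)&(near(c,xy,rad,base+.03)>0)").replace("rad=(.08,.05)):","rad=(.08,.05),th=85):")
open('h.py','w').write(s)
from h import *
c=cap('wrist');R,q=stand(c,'rose',(.5,.248),rad=(.075,.043));print(R,r.sense()['tcp_pos']);draw(c,[q],'d2.png',s=1)
E
```

```text
time_s: 2.72
tcp_pos: [0.4987, 0.2458, 0.2432]
ee_rot: [[-1.0, 0.021, -0.011], [0.021, 1.0, -0.006], [0.011, -0.007, -1.0]]
wrist_force: [-1.0, -0.6, -0.2]
gripper_width: 1.0
[4.976e+02 2.437e+02 1.131e+02 5.670e+01 1.000e-01] [0.49943729 0.24490696 0.24657301]
```

View pics/d2.png

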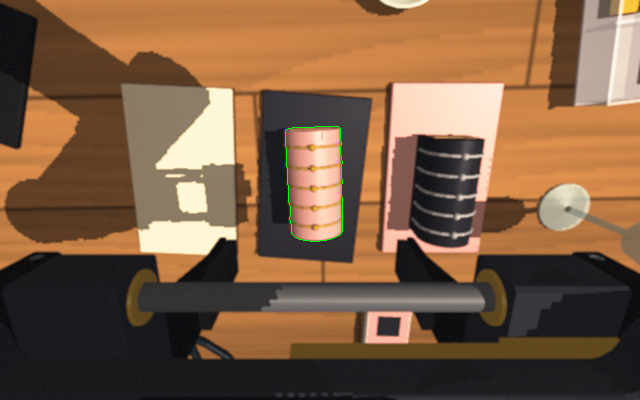

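```bash
python3 -m jog '{"delta_pos":[[-2,-1,-40],[0,0,-40],[0,0,-40],[0,0,-40],[0,0,-30],[0,0,-15],[0,0,0],[0,0,0],[0,0,0],[0,0,0]],"rot":[[0,0,1.3],[0,0,0],[0,0,0],[0,0,0],[0,0,0],[0,0,0],[0,0,0],[0,0,0],[0,0,0],[0,0,0]],"grip":[100,100,100,100,100,100,100,0,0,0]}'
python3 -m jog '{"delta_pos":[[0,0,0],[0,0,0],[0,0,0]],"rot":[[0,0,0],[0,0,0],[0,0,0]],"grip":[0,0,0]}'
```

```text
time_s: 3.6
tcp_pos: [0.4997, 0.2456, 0.0484]
ee_rot: [[-1.0, -0.003, 0.004], [-0.003, 1.0, 0.003], [-0.004, 0.003, -1.0]]
wrist_force: [-0.1, 0.4, 0.2]
gripper_width: 0.853
time_s: 3.85
tcp_pos: [0.4982, 0.2445, 0.047]
ee_rot: [[-1.0, -0.004, 0.0], [-0.004, 1.0, -0.001], [-0.0, -0.001, -1.0]]
wrist_force: [-0.3, -2.8, 4.4]
gripper_width: 0.641
```

```bash
python3 -m jog '{"delta_pos":[[0,0,0],[0,0,-7],[0,0,0],[0,0,0],[0,0,0],[0,0,0],[0,0,0]],"rot":[[0,0,0],[0,0,0],[0,0,0],[0,0,0],[0,0,0],[0,0,0],[0,0,0]],"grip":[80,80,80,0,0,0,0]}'
python3 -m jog '{"delta_pos":[[0,0,10],[0,0,40],[0,0,30],[0,0,0]],"rot":[[0,0,0],[0,0,0],[0,0,0],[0,0,0]],"grip":[0,0,0,0]}'
```

```text
time_s: 4.43
tcp_pos: [0.4981, 0.2451, 0.0388]
ee_rot: [[-1.0, -0.004, -0.0], [-0.004, 1.0, -0.0], [0.0, -0.0, -1.0]]
wrist_force: [-0.0, 0.2, -1.1]
gripper_width: 0.642
time_s: 4.77
tcp_pos: [0.5016, 0.2475, 0.1259]
ee_rot: [[-1.0, -0.005, 0.011], [-0.005, 1.0, 0.007], [-0.011, 0.007, -1.0]]
wrist_force: [1.9, 0.9, -1.9]
gripper_width: 0.644
```

```bash
python3 -m jog '{"delta_pos":[[-1,-39,0],[-1,-39,0],[-1,-39,0],[0,-39,-10],[0,0,-35],[0,0,-30],[0,0,0],[0,0,0]],"rot":[[0,0,-1],[0,0,-1],[0,0,-1],[0,0,-1],[0,0,0],[0,0,0],[0,0,0],[0,0,0]],"grip":[0,0,0,0,0,0,0,0]}'
```

```text
time_s: 5.43
tcp_pos: [0.4945, 0.0885, 0.0434]
ee_rot: [[-0.998, 0.066, -0.003], [0.066, 0.998, -0.002], [0.003, -0.002, -1.0]]
wrist_force: [0.3, -0.1, -2.2]
gripper_width: 0.642
```

```bash
python3 -m jog '{"delta_pos":[[0,0,-4],[0,0,0],[0,0,0],[0,0,0],[0,0,20],[0,0,40],[0,10,40],[0,30,27],[0,40,27],[0,40,27]],"rot":[[0,0,0],[0,0,0],[0,0,0],[0,0,0],[0,0,0],[0,0,0],[0,0,0],[0,0,0],[0,0,0],[0,0,0]],"grip":[0,0,100,100,100,100,100,100,100,100]}'
python3 -m jog '{"delta_pos":[[0,40,27],[0,40,0],[0,40,0],[2,40,0],[2,14,0],[0,0,0],[0,0,0]],"rot":[[0,0,0],[0,0,1],[0,0,1],[0,0,0],[0,0,0],[0,0,0],[0,0,0]],"grip":[100,100,100,100,100,100,100]}'
python3 - <<'E'
from h import *
c=cap('wrist');R,q=stand(c,'char',(.5,.387),rad=(.075,.043));print(R,r.sense()['tcp_pos'],r.sense()['ee_rot'][:,1])
R2,q2=plinth(c,'char');R3,q3=plinth(c,'rose');print(np.round([R2,R3],1))
draw(c,[q,q2,q3],'d3.png',s=1)
E
```

```text
time_s: 6.27
tcp_pos: [0.4951, 0.1992, 0.217]
ee_rot: [[-0.998, 0.067, 0.003], [0.067, 0.998, 0.002], [-0.003, 0.003, -1.0]]
wrist_force: [1.6, 0.8, -0.6]
gripper_width: 0.994
time_s: 6.85
tcp_pos: [0.4987, 0.3674, 0.2372]
ee_rot: [[-1.0, 0.03, 0.0], [0.03, 1.0, 0.0], [-0.0, 0.0, -1.0]]
wrist_force: [-0.3, 0.1, -0.2]
gripper_width: 1.003
[507.7 384.9 106.2  52.7  -2.2] [0.49880985 0.36638614 0.23732288] [3.07481752e-02 9.99527163e-01 1.56275626e-05]
[[519.2 237.8 226.7 119.4  -5.7]
 [497.8 385.3 198.7 118.1  -0.9]]
```

View pics/d3.png

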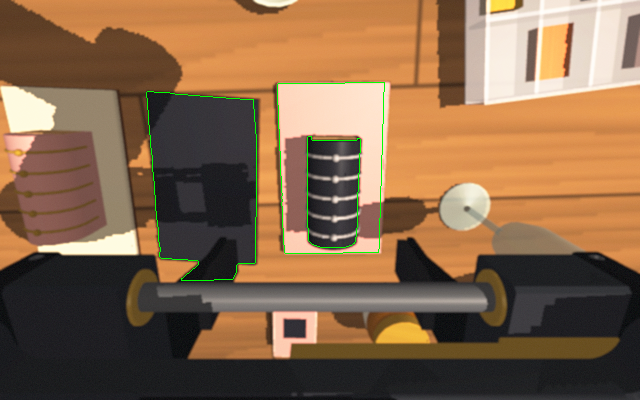

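```bash
python3 -m jog '{"delta_pos":[[4,9,-5],[3,9,-35],[0,0,-40],[0,0,-40],[0,0,-40],[0,0,-30],[0,0,0],[0,0,0]],"rot":[[0,0,-0.4],[0,0,0],[0,0,0],[0,0,0],[0,0,0],[0,0,0],[0,0,0],[0,0,0]],"grip":[100,100,100,100,100,100,100,100]}'
```

```text
time_s: 7.57
tcp_pos: [0.5063, 0.3834, 0.0459]
ee_rot: [[-0.999, 0.039, -0.002], [0.039, 0.999, -0.003], [0.002, -0.003, -1.0]]
wrist_force: [-0.1, 0.3, 0.6]
gripper_width: 0.997
```

```bash
python3 -m jog '{"delta_pos":[[0,0,-7],[0,0,0],[0,0,0],[0,0,0],[0,0,0],[0,0,0],[0,0,0]],"rot":[[0,0,0],[0,0,0],[0,0,0],[0,0,0],[0,0,0],[0,0,0],[0,0,0]],"grip":[100,0,0,0,0,0,0]}'
python3 -m jog '{"delta_pos":[[0,0,15],[0,0,35],[0,-30,20],[0,-40,0],[0,-40,0],[0,-38,0],[0,0,0],[0,0,0]],"rot":[[0,0,0],[0,0,0],[0,0,-1],[0,0,-1],[0,0,-1],[0,0,-0.4],[0,0,0],[0,0,0]],"grip":[0,0,0,0,0,0,0,0]}'
python3 - <<'E'
from h import *
c=cap('wrist','w4.png');s=r.sense();print(s['tcp_pos'],np.round(s['ee_rot'][:,1],3))
draw(c,[],'d4.png',s=1)
E
```

```text
time_s: 8.15
tcp_pos: [0.5063, 0.3848, 0.0405]
ee_rot: [[-0.999, 0.038, 0.001], [0.038, 0.999, 0.0], [-0.0, 0.0, -1.0]]
wrist_force: [-0.7, -1.0, 0.5]
gripper_width: 0.64
time_s: 8.82
tcp_pos: [0.5054, 0.2341, 0.1095]
ee_rot: [[-0.995, 0.101, -0.002], [0.101, 0.995, -0.001], [0.002, -0.001, -1.0]]
wrist_force: [-0.2, 1.0, -2.8]
gripper_width: 0.642
[0.5060322  0.23574662 0.10966327] [ 0.099  0.995 -0.   ]
```

View pics/d4.png

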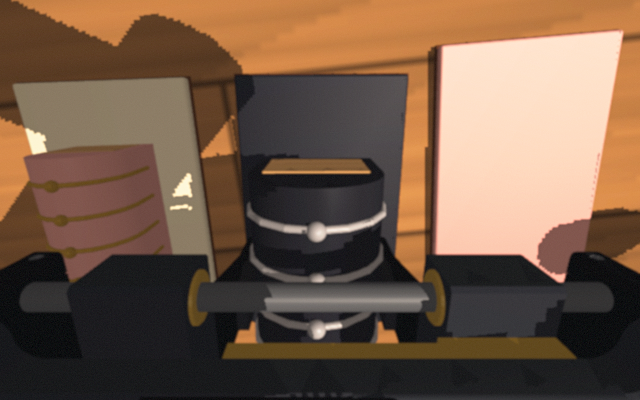

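Run:
```python
from h import *
c=cap('wrist')
for n,a,b in (('char',(236,74),(408,75)),('rose',(436,46),(622,30))):
    A,B=onz(c,*a,.01)[:2],onz(c,*b,.01)[:2];d=B-A;ang=np.degrees(np.arctan2(d[1],d[0]))-90;t=np.radians(ang)
    print(n,np.linalg.norm(d),ang,(A+B)/2+.1*np.array([np.cos(t),np.sin(t)]))
```

```text
char 0.1174486683292631 -6.032155476598675 [0.50745116 0.23981076]
rose 0.12197142510953633 -1.192058754496017 [0.49914849 0.38651784]
```

```bash
python3 -m jog '{"delta_pos":[[0,1.5,-30],[0,0,-30],[0,0,-8],[0,0,0],[0,0,-1.5],[0,0,0],[0,0,0],[0,0,0],[0,0,0],[0,0,0]],"rot":[[0,0,0],[0,0,0],[0,0,0],[0,0,0],[0,0,0],[0,0,0],[0,0,0],[0,0,0],[0,0,0],[0,0,0]],"grip":[0,0,0,0,0,0,100,100,100,100]}'
python3 -m jog '{"delta_pos":[[0,0,20],[0,0,40],[0,0,40],[0,0,40],[0,0,40],[0,0,25],[0,0,0],[0,0,0]],"rot":[[0,0,0],[0,0,0],[0,0,0],[0,0,0],[0,0,0],[0,0,0],[0,0,0],[0,0,0]],"grip":[100,100,100,100,100,100,100,100]}'
python3 - <<'E'
from h import *
c=cap('wrist');s=r.sense();print(s['tcp_pos'],np.round(s['ee_rot'][:,1],3))
draw(c,[],'d5.png',s=1)
E
```

```text
time_s: 9.75
tcp_pos: [0.5066, 0.2384, 0.041]
ee_rot: [[-0.995, 0.097, 0.001], [0.097, 0.995, 0.001], [-0.001, 0.001, -1.0]]
wrist_force: [0.0, 0.0, 0.3]
gripper_width: 0.863
time_s: 10.42
tcp_pos: [0.5066, 0.2385, 0.2476]
ee_rot: [[-0.995, 0.098, 0.004], [0.098, 0.995, 0.004], [-0.003, 0.004, -1.0]]
wrist_force: [-0.0, -1.1, -0.9]
gripper_width: 0.998
[0.50582218 0.23798068 0.24558302] [0.098 0.995 0.001]
```

View pics/d5.png

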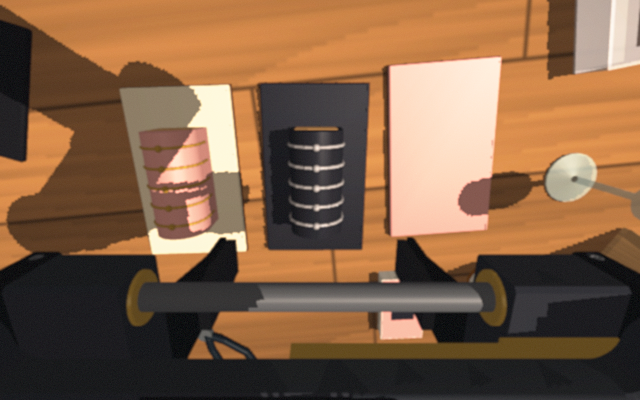

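```bash
python3 -m jog '{"delta_pos":[[-3,-38,0],[-3,-38,0],[-3,-38,0],[-2,-35.5,0],[0,0,0],[0,0,0]],"rot":[[0,0,1],[0,0,0.8],[0,0,0],[0,0,0],[0,0,0],[0,0,0]],"grip":[100,100,100,100,100,100]}'
python3 - <<'E'
from h import *
c=cap('wrist');s=r.sense();print(s['tcp_pos'],np.round(s['ee_rot'][:,1],3))
f=c['frame'].astype(int); m=(f[...,1]-f[...,2]<0.09*f[...,0])&(near(c,(.495,.088),(.08,.045),.05)>0)
R=None
q=big(m,9);print(np.round(rect([onz(c,u,v,.055) for u,v in q]),1),f[180,300],f[120,290])
P,q2=plinth(c,'rose');print(np.round(P,1))
draw(c,[q],'d6.png',s=1)
E
```

```text
time_s: 10.97
tcp_pos: [0.4942, 0.0867, 0.2438]
ee_rot: [[-0.998, 0.069, -0.003], [0.069, 0.998, -0.001], [0.003, -0.002, -1.0]]
wrist_force: [-0.2, 0.0, 0.3]
gripper_width: 1.0
[0.49465952 0.08784951 0.24405325] [ 0.068  0.998 -0.001]
[495.8  80.3 116.1  32.8  -4.3] [164 107  97] [253 245 216]
[497.9 385.1 199.1 118.3  -1.2]
```

View pics/d6.png

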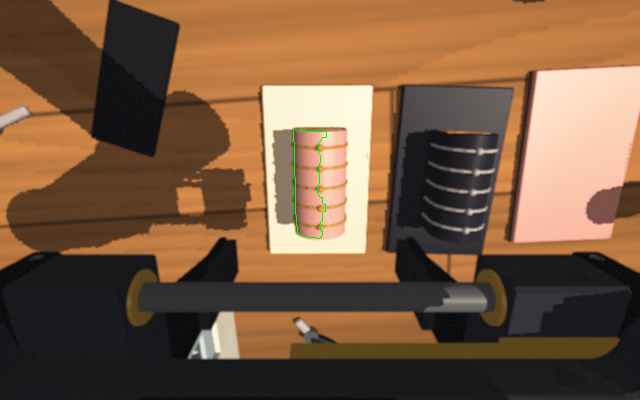

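```bash
python3 -m jog '{"delta_pos":[[0,0.5,-40],[0,0,-40],[0,0,-40],[0,0,-40],[0,0,-30],[0,0,-15],[0,0,0],[0,0,0],[0,0,0]],"rot":[[0,0,0],[0,0,0],[0,0,0],[0,0,0],[0,0,0],[0,0,0],[0,0,0],[0,0,0],[0,0,0]],"grip":[100,100,100,100,100,100,100,100,60]}'
python3 -m jog '{"delta_pos":[[0,0,0],[0,0,0],[0,0,0],[0,0,0]],"rot":[[0,0,0],[0,0,0],[0,0,0],[0,0,0]],"grip":[0,0,0,0]}'
```

```text
time_s: 11.77
tcp_pos: [0.4951, 0.0901, 0.0396]
ee_rot: [[-0.998, 0.065, -0.001], [0.065, 0.998, -0.001], [0.001, -0.001, -1.0]]
wrist_force: [-0.1, -0.1, 0.4]
gripper_width: 0.971
time_s: 12.1
tcp_pos: [0.4953, 0.0893, 0.0407]
ee_rot: [[-0.998, 0.066, 0.001], [0.066, 0.998, 0.0], [-0.001, 0.0, -1.0]]
wrist_force: [0.5, -0.3, -0.1]
gripper_width: 0.708
```

```bash
python3 -m jog '{"delta_pos":[[0,0,0],[0,0,15],[0,0,40],[0,0,40],[0,38,5],[1,40,0],[1,40,0],[1,40,0],[0,40,0],[0,40,0]],"rot":[[0,0,0],[0,0,0],[0,0,0],[0,0,0],[0,0,1],[0,0,1],[0,0,0.7],[0,0,0],[0,0,0],[0,0,0]],"grip":[0,0,0,0,0,0,0,0,0,0]}'
python3 -m jog '{"delta_pos":[[0,40,0],[0,18,0],[0,0,0],[0,0,0]],"rot":[[0,0,0],[0,0,0],[0,0,0],[0,0,0]],"grip":[0,0,0,0]}'
```

```text
time_s: 12.93
tcp_pos: [0.4973, 0.3285, 0.1399]
ee_rot: [[-1.0, 0.019, -0.001], [0.019, 1.0, -0.001], [0.001, -0.001, -1.0]]
wrist_force: [1.5, 0.0, -3.3]
gripper_width: 0.642
time_s: 13.27
tcp_pos: [0.4972, 0.3855, 0.139]
ee_rot: [[-1.0, 0.018, -0.002], [0.018, 1.0, -0.002], [0.002, -0.002, -1.0]]
wrist_force: [-0.3, -1.1, -2.4]
gripper_width: 0.64
```

```bash
python3 -m jog '{"delta_pos":[[1,0,-35],[0,0,-35],[0,0,-22],[0,0,-5],[0,0,0],[0,0,-1],[0,0,0],[0,0,0],[0,0,0],[0,0,0]],"rot":[[0,0,0],[0,0,0],[0,0,0],[0,0,0],[0,0,0],[0,0,0],[0,0,0],[0,0,0],[0,0,0],[0,0,0]],"grip":[0,0,0,0,0,0,0,100,100,100]}'
python3 -m jog '{"delta_pos":[[0,0,0],[0,0,20],[0,0,40],[0,0,40],[0,-20,35],[-5,-36,15],[-5,-36,15],[0,0,0],[0,0,0]],"rot":[[0,0,0],[0,0,0],[0,0,0],[0,0,0],[0,0,0],[0,0,0],[0,0,0],[0,0,0],[0,0,0]],"grip":[100,100,100,100,100,100,100,100,100]}'
python3 - <<'E'
from h import *
c=cap('wrist');s=r.sense();print(s['tcp_pos'],np.round(s['ee_rot'][:,1],3))
draw(c,[],'d7.png',(120,600,50,310),1.6)
E
```

```text
time_s: 14.1
tcp_pos: [0.4998, 0.3856, 0.0435]
ee_rot: [[-1.0, 0.019, 0.002], [0.019, 1.0, 0.002], [-0.002, 0.002, -1.0]]
wrist_force: [0.3, 0.3, 0.3]
gripper_width: 0.788
time_s: 14.85
tcp_pos: [0.4894, 0.2921, 0.2095]
ee_rot: [[-1.0, 0.021, 0.003], [0.021, 1.0, 0.003], [-0.003, 0.003, -1.0]]
wrist_force: [0.0, 0.5, 0.4]
gripper_width: 0.996
[0.48934274 0.29291176 0.20829884] [0.02  1.    0.002]
```

View pics/d7.png

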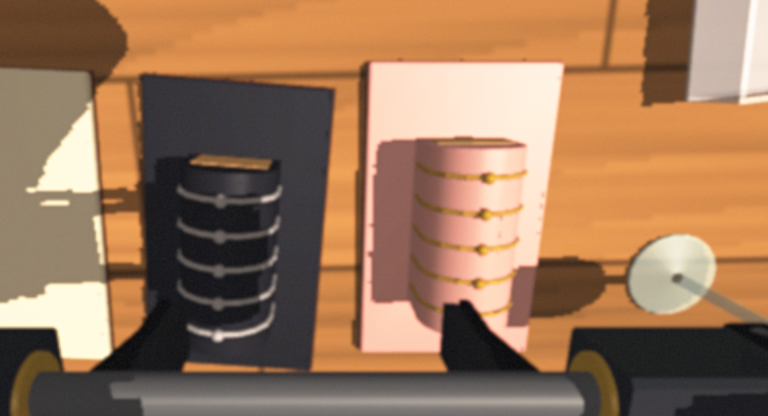

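Both stands now sit on their own plinths. Charcoal is at (228,250) in the crop and rose at (467,230), with roughly even side margins. Next, the bin.

Run:
```python
from h import *
c=cap('top'); f=cv2.imread('pics/top0.png')[:,:,::-1]
h=cv2.cvtColor(f.copy(),cv2.COLOR_RGB2HSV).astype(int);I=f.astype(int)
m=(h[...,1]>200)&(h[...,2]>150)&(h[...,0]<22); m[:,:355]=0;m[:, 480:]=0;m[200:]=0;m[:110]=0
n,l,st,ce=cv2.connectedComponentsWithStats(m.astype(np.uint8));print(st,ce)
b=1+np.argmax(st[1:,4]);q=np.argwhere(l==b)[:,::-1]
print(np.round(rect([onz(c,u,v,.172) for u,v in q]),1))
# bin: front rim ends, unit roof corners
for nm,u,v,z in (('binL',356,161,.012),('unitR',489,148,.012),('roofFL',353,127,.18),('roofFR',492,113,.18),('roofBL',350,95,.18),('roofBR',489,83,.18)): print(nm,np.round(onz(c,u,v,z),3))
```

```text
[[     0      0    640    400 255938]
 [   391    137     26      7     62]] [[319.47979589 199.51453477]
 [402.90322581 139.5       ]]
[ 638.3 -165.7   71.     9.   -88.1]
binL [ 0.644 -0.047  0.012]
unitR [ 0.628 -0.467  0.012]
roofFL [ 0.691 -0.033  0.18 ]
roofFR [ 0.677 -0.422  0.18 ]
roofBL [ 0.786 -0.04   0.18 ]
roofBR [ 0.768 -0.434  0.18 ]
```

```bash
python3 -m jog '{"delta_pos":[[6,-37,15],[6,-37,15],[6,-37,15],[6,-37,15],[6,-37,15],[6,-37,15],[6,-37,15],[6,-37,15],[6,-37,0],[6,-37,0]],"rot":[[0,0,-1],[0,0,0],[0,0,0],[0,0,0],[0,0,0],[0,0,0],[0,0,0],[0,0,0],[0,0,0],[0,0,0]],"grip":[100,100,100,100,100,0,0,0,0,0]}'
python3 -m jog '{"delta_pos":[[6,-37,0],[6,-37,0],[0,-14,0],[0,0,0],[0,0,0]],"rot":[[0,0,0],[0,0,0],[0,0,0],[0,0,0],[0,0,0]],"grip":[0,0,0,0,0]}'
python3 - <<'E'
from h import *
c=cap('wrist','w8.png');s=r.sense();print(s['tcp_pos'],np.round(s['ee_rot'][:,1],3),c['xyz'])
E
```

```text
time_s: 15.78
tcp_pos: [0.5504, -0.0777, 0.3275]
ee_rot: [[-0.999, 0.035, 0.001], [0.035, 0.999, 0.0], [-0.001, 0.0, -1.0]]
wrist_force: [0.9, 0.4, -1.0]
gripper_width: 0.704
time_s: 16.2
tcp_pos: [0.5616, -0.1647, 0.3259]
ee_rot: [[-0.999, 0.037, -0.002], [0.037, 0.999, 0.0], [0.002, 0.0, -1.0]]
wrist_force: [-0.3, 0.4, 0.3]
gripper_width: 0.322
[ 0.56155909 -0.16399012  0.32638196] [0.036 0.999 0.   ] [ 0.48089541 -0.16135517  0.4636439 ]
```

View pics/w8.png

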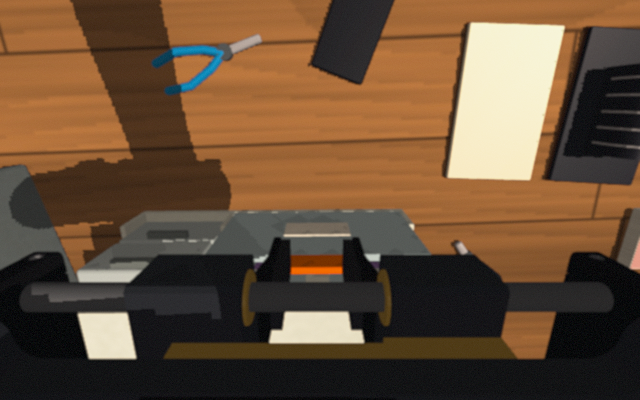

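Run:
```python
from h import *
c=cap('wrist');f=c['frame']
A,B=onz(c,237,212,.012),onz(c,408,211,.012);print(A,B,np.linalg.norm(B-A),(A+B)/2)
h=cv2.cvtColor(f,cv2.COLOR_RGB2HSV).astype(int);m=(h[...,1]>190)&(h[...,2]>120)&(h[...,0]<16);m[:235]=0;m[300:]=0;m[:,:280]=0;m[:,360:]=0
ys,xs=np.nonzero(m);print(xs.min(),xs.max(),ys.min(),ys.max())
for x in (300,316,332):
    y=ys[xs==x];print(x,onz(c,x,y.min(),.152),onz(c,x,y.max(),.180))
# bin front edge row via brightness jump
g=f.astype(int)
for x in range(240,410,20):
    col=g[195:230,x];d=(col[:,0]-col[:,2]);print(x,195+np.argmax(d<25),end=' ')
```

```text
[ 0.63061047 -0.28180322  0.012     ] [ 0.63847961 -0.03048716  0.012     ] 0.25143922308319816 [ 0.63454504 -0.15614519  0.012     ]
294 338 260 273
300 [ 0.64754209 -0.18354962  0.152     ] [ 0.64020806 -0.18189392  0.18      ]
316 [ 0.64226727 -0.16622049  0.152     ] [ 0.64080329 -0.16620926  0.18      ]
332 [ 0.64764885 -0.14929845  0.152     ] [ 0.64029996 -0.15049629  0.18      ]
240 211 260 211 280 211 300 211 320 211 340 210 360 210 380 210 400 210
```

```bash
python3 -m jog '{"delta_pos":[[33,-0.5,0],[33,-0.5,0],[31,-1,0],[0,0,-35],[0,0,-35],[0,0,-35],[0,0,-25],[0,0,0],[0,0,0]],"rot":[[0,0,0],[0,0,0],[0,0,0],[0,0,0],[0,0,0],[0,0,0],[0,0,0],[0,0,0],[0,0,0]],"grip":[0,0,0,0,0,0,0,0,0]}'
```

```text
time_s: 17.05
tcp_pos: [0.6581, -0.1654, 0.1966]
ee_rot: [[-0.999, 0.034, -0.003], [0.034, 0.999, -0.001], [0.003, -0.001, -1.0]]
wrist_force: [-0.4, -0.3, 1.0]
gripper_width: 0.002
```

```bash
python3 -m jog '{"delta_pos":[[0,0,-14],[0,0,-13],[0,0,0],[-4,0,0],[-3,0,0],[0,0,0]],"rot":[[0,0,0],[0,0,0],[0,0,0],[0,0,0],[0,0,0],[0,0,0]],"grip":[0,0,0,0,0,0]}'
python3 - <<'E'
import numpy as np
# TCP local (17.5,157) about pivot, 5deg steps, along world with yaw -1.9
p=np.array([16.,157.]);prev=p
for k in range(1,11):
    t=np.radians(5*k);q=np.array([p[0]*np.cos(t)-p[1]*np.sin(t),p[0]*np.sin(t)+p[1]*np.cos(t)]);d=q-prev;prev=q
    print(5*k,np.round(d,1),np.round(q,1))
E
```

```text
time_s: 17.55
tcp_pos: [0.653, -0.1666, 0.173]
ee_rot: [[-0.999, 0.036, 0.007], [0.036, 0.999, -0.0], [-0.007, -0.0, -1.0]]
wrist_force: [3.7, 1.0, 0.7]
gripper_width: 0.007
5 [-13.7   0.8] [  2.3 157.8]
10 [-13.8  -0.4] [-11.5 157.4]
15 [-13.7  -1.6] [-25.2 155.8]
20 [-13.5  -2.8] [-38.7 153. ]
25 [-13.2  -4. ] [-51.9 149.1]
30 [-12.8  -5.1] [-64.6 144. ]
35 [-12.3  -6.2] [-76.9 137.8]
40 [-11.7  -7.2] [-88.7 130.6]
45 [-11.   -8.2] [-99.7 122.3]
50 [-10.3  -9.2] [-110.   113.2]
```

```bash
python3 -m jog '{"delta_pos":[[-13.7,0.5,-2],[-13.8,0.5,-0.4],[-13.7,0.5,-1.6],[-13.5,0.5,-2.8],[-13.2,0.5,-4]],"rot":[[-0.17,-5,0],[-0.17,-5,0],[-0.17,-5,0],[-0.17,-5,0],[-0.17,-5,0]],"grip":[0,0,0,0,0]}'
```

```text
time_s: 17.97
tcp_pos: [0.5875, -0.1646, 0.1654]
ee_rot: [[-0.898, 0.034, 0.439], [0.03, 0.999, -0.015], [-0.44, -0.0, -0.898]]
wrist_force: [7.0, -3.4, -1.0]
gripper_width: 0.005
```

```bash
python3 -m jog '{"delta_pos":[[-12.8,0.4,-5.1],[-12.3,0.4,-6.2],[-11.7,0.4,-7.2],[-11,0.4,-8.2],[-10.3,0.4,-9.2],[-4,0,-5],[0,0,0],[0,0,0]],"rot":[[-0.17,-5,0],[-0.17,-5,0],[-0.17,-5,0],[-0.17,-5,0],[-0.17,-5,0],[0,0,0],[0,0,0],[0,0,0]],"grip":[0,0,0,0,0,0,0,0]}'
python3 - <<'E'
from h import *
c=cap('wrist');s=r.sense();print(s['tcp_pos'])
c=cap('scene','s9.png')
E
```

```text
time_s: 18.63
tcp_pos: [0.5407, -0.1803, 0.1389]
ee_rot: [[-0.775, 0.016, 0.632], [0.03, 0.999, 0.011], [-0.631, 0.028, -0.775]]
wrist_force: [1.5, 0.0, 5.3]
gripper_width: 0.004
[ 0.54070148 -0.18024396  0.13888558]
```

Run:
```python
from h import *
s=r.sense();print(s['joints'],s['wrist_force'])
g=cv2.imread('pics/s9.png');cv2.imwrite('pics/s9c.png',cv2.resize(g[60:340,60:420],None,fx=2,fy=2))
```

```text
[ -7.72870326  13.86961172 -28.98450229 -33.77401752  -9.92433424
 -52.28608221] [1.94965397 0.56470366 4.56572476]
```

View pics/s9c.png

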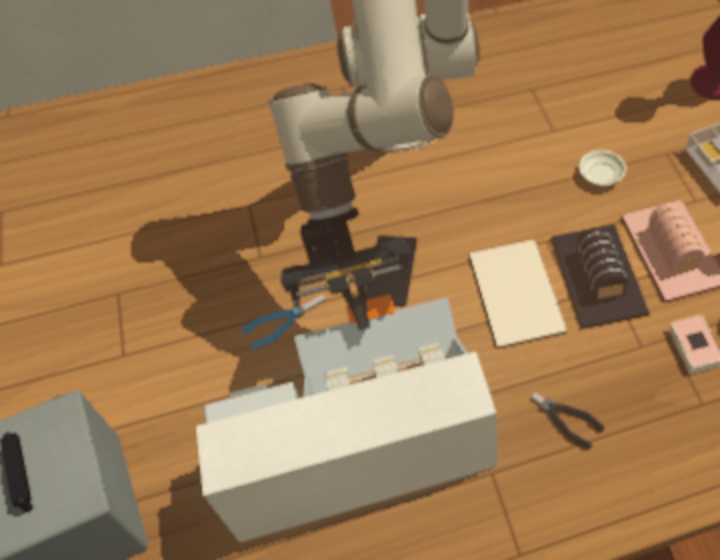

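Picture 13: the bin is tipped most of the way and the fingers are still hooked behind the orange tab at (375,307) in the crop. All three white lids show at (337,378), (385,365) and (432,353). J5 sits at its limit, so I'll pitch the tool back a little and finish by pulling straight.

```bash
python3 -m jog '{"delta_pos":[[0,4,1],[0,4,1],[-4,4,-1],[-6,0,-3],[-6,0,-2],[-5,0,-1],[0,0,0]],"rot":[[-0.5,6,0],[-0.5,5,0],[0,0,0],[0,0,0],[0,0,0],[0,0,0],[0,0,0]],"grip":[0,0,0,0,0,0,0]}'
python3 - <<'E'
from h import *
s=r.sense();print(s['joints'],s['tcp_pos']+.025*s['ee_rot'][:,2])
E
```

```text
time_s: 19.32
tcp_pos: [0.5263, -0.1747, 0.1382]
ee_rot: [[-0.826, 0.011, 0.563], [0.02, 1.0, 0.009], [-0.563, 0.019, -0.827]]
wrist_force: [20.9, 1.3, 5.9]
gripper_width: 0.005
[ -3.75014841  12.84546154 -34.23952238 -16.92052379  -9.13527866
 -71.29866049] [ 0.54042102 -0.1744413   0.1174913 ]
```

```bash
python3 -m jog '{"delta_pos":[[6,3,3],[3,2,15],[0,2,25],[-5,0,30],[-10,0,30],[-10,0,30],[-10,0,30],[0,0,0]],"rot":[[0,4,0],[0,6,0],[0,6,0],[0,6,0],[-1,4,0],[0,0,0],[0,0,0],[0,0,0]],"grip":[0,0,0,0,0,0,57,57]}'
python3 - <<'E'
from h import *
s=r.sense();print(s['joints'])
c=cap('wrist','w10.png');print(c['xyz'],np.round(c['orientation'],3).tolist())
c=cap('top','t10.png');cap('scene','s10.png')
E
```

```text
time_s: 19.98
tcp_pos: [0.49, -0.1683, 0.2916]
ee_rot: [[-0.988, 0.024, 0.154], [0.023, 1.0, -0.009], [-0.155, -0.005, -0.988]]
wrist_force: [0.6, 0.9, 0.5]
gripper_width: 0.09
[ -0.76446477   5.65334018 -15.79876937   0.45682773 -59.6617678
 -90.79201962]
[ 0.38869957 -0.16476419  0.41499664] [[0.025, -0.899, -0.437], [1.0, 0.021, 0.014], [-0.004, -0.438, 0.899]]
```

View pics/w10.png

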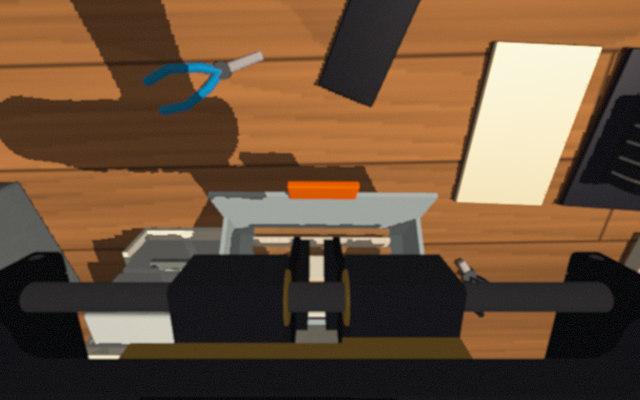

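Run:
```python
from h import *
c=cap('wrist');f=c['frame'];h=cv2.cvtColor(f,cv2.COLOR_RGB2HSV).astype(int);m=(h[...,1]>190)&(h[...,2]>120)&(h[...,0]<16);m[:175]=0;m[205:]=0;m[:,:270]=0;m[:,370:]=0
ys,xs=np.nonzero(m);print(xs.min(),xs.max(),ys.min(),ys.max(),onz(c,xs.min(),190,.121),onz(c,xs.max(),190,.121))
# scene: white lids, bin forward
c=cap('scene');f=c['frame']
T=np.radians(48.7);yaw=np.radians(-1.9)
def W(l,P=(.634,-.166,.012),T=T):
    x=l[0]*np.cos(T)-l[2]*np.sin(T);z=l[0]*np.sin(T)+l[2]*np.cos(T)
    return np.array([P[0]+x*np.cos(yaw)-l[1]*np.sin(yaw),P[1]+x*np.sin(yaw)+l[1]*np.cos(yaw),P[2]+z])
for n,y in (('a',.07),('b',0),('c',-.07)):
    for nm,p in (('lidtop',(.088,y,.088)),('grasp',(.088,y,.074))): print(n,nm,np.round(W(p),4),np.round(proj(c,W(p)),0))
g=cv2.resize(f[190:280,190:300,::-1],None,fx=6,fy=6,interpolation=cv2.INTER_CUBIC)
for y in(.07,0,-.07):
    for dx in (-.032,.032):
      for dy in (-.015,.015):
        u=proj(c,W((.088+dx,y+dy,.088)));cv2.circle(g,tuple(int(t) for t in (u-[190,190])*6+3),3,(0,0,255),-1)
cv2.imwrite('pics/lids.png',g)
```

```text
285 359 188 204 [ 0.51104104 -0.19762951  0.121     ] [ 0.51288832 -0.12627301  0.121     ]
a lidtop [ 0.6283 -0.0958  0.1362] [274. 232.]
a grasp [ 0.6388 -0.0961  0.127 ] [275. 236.]
b lidtop [ 0.626  -0.1657  0.1362] [251. 238.]
b grasp [ 0.6365 -0.1661  0.127 ] [252. 242.]
c lidtop [ 0.6237 -0.2357  0.1362] [227. 244.]
c grasp [ 0.6342 -0.236   0.127 ] [228. 248.]
```

View pics/lids.png

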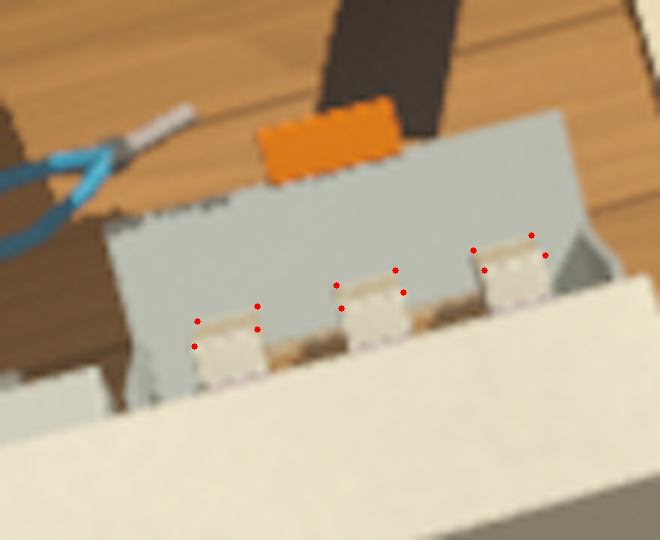

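Picture 15: all three lids are there, matching the projected slot positions within about 1 px (2 mm) in y. The tab is level with the bin fully forward. The boxes can be pinched on their ±y faces at any pitch, so I'll use a tool pitch of 25°.

```bash
python3 -m jog '{"delta_pos":[[20,18.6,-24],[20,18.6,-25],[20,18.6,-25],[19,18.6,-25],[0,0,0],[0,0,0]],"rot":[[-0.1,-4,0],[-0.1,-4,0],[-0.1,-4,0],[-0.1,-4,0],[0,0,0],[0,0,0]],"grip":[57,57,57,57,57,57]}'
cat > st.py <<'E'
from h import *
s=r.sense();R=s['ee_rot'];p=s['tcp_pos'];print('t',s['time_s'],'grasp',np.round(p+.006*R[:,2],4),'alpha',round(np.degrees(np.arctan2(R[0,2],-R[2,2])),1),'J',np.round(s['joints'],0),'yc',np.round(R[:,1],3),'F',np.round(s['wrist_force'],1),s['gripper_width'])
E
python3 st.py
```

```text
time_s: 20.73
tcp_pos: [0.565, -0.0933, 0.1814]
ee_rot: [[-0.916, 0.024, 0.4], [0.02, 1.0, -0.014], [-0.4, -0.004, -0.916]]
wrist_force: [0.6, -1.1, 0.3]
gripper_width: 0.569
t 20.7333 grasp [ 0.5674 -0.0934  0.1759] alpha 23.6 J [   9.   11.  -33.   11.  -22. -110.] yc [ 0.024  1.    -0.004] F [ 0.6 -1.1  0.3] 0.5690156949115046
```

```bash
python3 -m jog '{"delta_pos":[[5,0,8],[22,-0.5,-19],[22,-0.5,-19],[18,0,-15],[4,0,-4],[0,0,0],[0,0,0]],"rot":[[0,-1,0],[0,0,0],[0,0,0],[0,0,0],[0,0,0],[0,0,0],[0,0,0]],"grip":[57,57,57,57,57,57,57]}'
python3 st.py
```

```text
time_s: 21.32
tcp_pos: [0.6388, -0.0952, 0.1377]
ee_rot: [[-0.904, 0.027, 0.426], [0.024, 1.0, -0.013], [-0.426, -0.002, -0.905]]
wrist_force: [-1.2, -0.0, 0.4]
gripper_width: 0.571
t 21.3167 grasp [ 0.6414 -0.0953  0.1323] alpha 25.2 J [   7.   21.  -29.   14.  -16. -111.] yc [ 0.027  1.    -0.002] F [-1.2 -0.   0.4] 0.5706909447930056
```

```bash
python3 -m jog '{"delta_pos":[[-2,0,-5],[0,0,0],[0,0,0],[0,0,0],[0,0,0],[0,0,0],[0,0,0]],"rot":[[0,0,0],[0,0,0],[0,0,0],[0,0,0],[0,0,0],[0,0,0],[0,0,0]],"grip":[57,57,0,0,0,0,0]}'
python3 st.py
```

```text
time_s: 21.9
tcp_pos: [0.6364, -0.0945, 0.1315]
ee_rot: [[-0.905, 0.026, 0.425], [0.022, 1.0, -0.013], [-0.425, -0.002, -0.905]]
wrist_force: [1.2, 0.5, 0.8]
gripper_width: 0.345
t 21.9 grasp [ 0.6389 -0.0946  0.126 ] alpha 25.1 J [   7.   21.  -30.   15.  -15. -112.] yc [ 0.026  1.    -0.002] F [1.2 0.5 0.8] 0.3448665660211734
```

```bash
python3 -m jog '{"delta_pos":[[-15,0,13],[-19,0,16.5],[-19,0,16.5],[-20,0,17.5],[-15,15,15],[-15,36,5],[-15,36,0],[-15,36,0],[-10,36,0],[-10,36,0]],"rot":[[0,0,0],[0,0,0],[0,0,0],[0,0,0],[0,6,0],[0.1,7,0],[0.1,7,0],[0.1,7,0],[0.1,7,0],[0.1,7,0]],"grip":[0,0,0,0,0,0,0,0,0,0]}'
python3 -m jog '{"delta_pos":[[-10,25,0],[0,0,0],[0,0,0]],"rot":[[0.1,7,-2],[0,0.8,0],[0,0,0]],"grip":[0,0,0]}'
python3 st.py
```

```text
time_s: 22.73
tcp_pos: [0.4842, 0.1008, 0.2145]
ee_rot: [[-0.963, 0.02, -0.268], [0.022, 1.0, -0.004], [0.267, -0.01, -0.964]]
wrist_force: [0.7, -0.8, -1.5]
gripper_width: 0.341
time_s: 22.98
tcp_pos: [0.4756, 0.1249, 0.2116]
ee_rot: [[-0.918, 0.052, -0.393], [0.054, 0.999, 0.006], [0.392, -0.015, -0.92]]
wrist_force: [0.4, -0.6, -0.6]
gripper_width: 0.348
t 22.9833 grasp [0.4732 0.125  0.2061] alpha -23.1 J [  27.   22.   -4.  -11.  -84. -117.] yc [ 0.052  0.999 -0.015] F [ 0.4 -0.6 -0.6] 0.3477528396737377
```

```bash
python3 -m jog '{"delta_pos":[[-11,0,-30],[-10,0,-35],[0,0,-30],[0,0,-18],[0,0,-4],[0,0,0],[0,0,0]],"rot":[[0.8,0.5,0],[0,0,0],[0,0,0],[0,0,0],[0,0,0],[0,0,0],[0,0,0]],"grip":[0,0,0,0,0,0,0]}'
python3 st.py
```

```text
time_s: 23.57
tcp_pos: [0.4546, 0.1234, 0.0973]
ee_rot: [[-0.916, 0.054, -0.397], [0.05, 0.999, 0.021], [0.397, -0.001, -0.918]]
wrist_force: [0.7, 0.5, -0.8]
gripper_width: 0.343
t 23.5667 grasp [0.4522 0.1235 0.0918] alpha -23.4 J [  27.   28.  -14.  -12.  -69. -114.] yc [ 0.054  0.999 -0.001] F [ 0.7  0.5 -0.8] 0.3433769525047263
```

Lower in small steps until the force shows contact.

```bash
python3 -m jog '{"delta_pos":[[0,0,-7],[0,0,0],[0,0,0]],"rot":[[0,0,0],[0,0,0],[0,0,0]],"grip":[0,0,0]}'; python3 st.py
python3 -m jog '{"delta_pos":[[0,0,-2.5],[0,0,0],[0,0,0]],"rot":[[0,0,0],[0,0,0],[0,0,0]],"grip":[0,0,0]}'; python3 st.py
```

```text
time_s: 23.82
tcp_pos: [0.4541, 0.1238, 0.0898]
ee_rot: [[-0.916, 0.054, -0.398], [0.05, 0.999, 0.021], [0.398, -0.001, -0.917]]
wrist_force: [-0.3, -0.1, -0.4]
gripper_width: 0.345
t 23.8167 grasp [0.4517 0.1239 0.0842] alpha -23.4 J [  27.   28.  -14.  -13.  -69. -114.] yc [ 0.054  0.999 -0.001] F [-0.3 -0.1 -0.4] 0.3452292285939355
time_s: 24.07
tcp_pos: [0.4539, 0.1238, 0.0867]
ee_rot: [[-0.915, 0.054, -0.399], [0.05, 0.999, 0.02], [0.399, -0.001, -0.917]]
wrist_force: [-0.1, 0.2, -0.8]
gripper_width: 0.34
t 24.0667 grasp [0.4515 0.1239 0.0812] alpha -23.5 J [  27.   29.  -14.  -13.  -68. -114.] yc [ 0.054  0.999 -0.001] F [-0.1  0.2 -0.8] 0.3399388314958087
```

```bash
python3 -m jog '{"delta_pos":[[0,0,-2],[0,0,0],[0,0,0]],"rot":[[0,0,0],[0,0,0],[0,0,0]],"grip":[0,0,0]}'; python3 st.py
```

```text
time_s: 24.32
tcp_pos: [0.4539, 0.1238, 0.0846]
ee_rot: [[-0.915, 0.054, -0.399], [0.05, 0.999, 0.02], [0.399, -0.001, -0.917]]
wrist_force: [-0.5, -0.1, -0.9]
gripper_width: 0.344
t 24.3167 grasp [0.4515 0.1239 0.0791] alpha -23.5 J [  27.   29.  -14.  -13.  -68. -114.] yc [ 0.054  0.999 -0.001] F [-0.5 -0.1 -0.9] 0.3444953597304965
```

```bash
python3 -m jog '{"delta_pos":[[0,0,-2],[0,0,0],[0,0,0]],"rot":[[0,0,0],[0,0,0],[0,0,0]],"grip":[0,0,0]}'; python3 st.py
```

```text
time_s: 24.57
tcp_pos: [0.4539, 0.1231, 0.084]
ee_rot: [[-0.915, 0.052, -0.4], [0.049, 0.999, 0.019], [0.4, -0.003, -0.917]]
wrist_force: [-1.1, -2.2, 7.2]
gripper_width: 0.344
t 24.5667 grasp [0.4515 0.1232 0.0786] alpha -23.6 J [  27.   29.  -14.  -12.  -68. -114.] yc [ 0.052  0.999 -0.003] F [-1.1 -2.2  7.2] 0.343742247872286
```

```bash
python3 -m jog '{"delta_pos":[[0,0,0],[0,0,0],[0,0,0],[8,0,20],[13,0,30],[13,0,30],[5,-10,20],[11,-36,8],[11,-36,0],[11,-36,0]],"rot":[[0,0,0],[0,0,0],[0,0,0],[0,0,0],[0,0,0],[0,0,0],[0,-5,0],[0,-7,0],[0,-7,0.5],[0,-7,0.5]],"grip":[57,57,57,57,57,57,57,57,57,57]}'
python3 -m jog '{"delta_pos":[[11,-36,0],[11,-36,0],[11,-36,0],[9,-36,0],[0,-25,0],[0,0,0],[0,0,0]],"rot":[[0,-7,0.5],[0,-7,0],[0,-6,0],[0,-3,0],[0,0,0],[0,0,0],[0,0,0]],"grip":[57,57,57,57,57,57,57]}'
python3 st.py
python3 - <<'E'
from h import *
cap('top','t12.png')
E
```

```text
time_s: 25.4
tcp_pos: [0.5272, 0.0052, 0.1922]
ee_rot: [[-0.998, 0.029, 0.052], [0.03, 0.999, 0.02], [-0.051, 0.021, -0.998]]
wrist_force: [0.2, -1.0, 0.1]
gripper_width: 0.572
time_s: 25.98
tcp_pos: [0.5677, -0.1646, 0.1905]
ee_rot: [[-0.903, 0.016, 0.43], [0.027, 0.999, 0.019], [-0.429, 0.029, -0.903]]
wrist_force: [0.1, 0.4, -0.4]
gripper_width: 0.571
t 25.9833 grasp [ 0.5703 -0.1645  0.1851] alpha 25.5 J [ -1.  13. -25.  -4. -27. -87.] yc [0.016 0.999 0.029] F [ 0.1  0.4 -0.4] 0.5705745826409038
```

```bash
python3 -m jog '{"delta_pos":[[0,0,0],[22,0,-19],[22,0,-19],[18,0,-17],[3,0,-6],[0,0,0],[0,0,0]],"rot":[[-1.6,0,-0.8],[0,0,0],[0,0,0],[0,0,0],[0,0,0],[0,0,0],[0,0,0]],"grip":[57,57,57,57,57,57,57]}'
python3 st.py
```

```text
time_s: 26.62
tcp_pos: [0.6324, -0.1622, 0.1292]
ee_rot: [[-0.903, 0.025, 0.428], [0.023, 1.0, -0.011], [-0.429, 0.0, -0.904]]
wrist_force: [0.2, -0.0, -0.2]
gripper_width: 0.569
t 26.6167 grasp [ 0.6349 -0.1623  0.1238] alpha 25.4 J [  0.  22. -24.   2. -19. -93.] yc [0.025 1.    0.   ] F [ 0.2 -0.  -0.2] 0.5688153856385182
```

```bash
python3 -m jog '{"delta_pos":[[0,-1,0],[0,0,0],[0,0,0],[0,0,0],[0,0,0],[-15,0,13],[-19,0,16.5],[-19,0,16.5],[-20,0,17.5],[-15,10,20]],"rot":[[0,0,0],[0,0,0],[0,0,0],[0,0,0],[0,0,0],[0,0,0],[0,0,0],[0,0,0],[0,0,0],[0,6,0]],"grip":[0,0,0,0,0,0,0,0,0,0]}'
python3 st.py
python3 -m jog '{"delta_pos":[[-15,36,5],[-15,36,0],[-15,36,0],[-15,36,0],[-15,36,0],[-20,32,0],[0,0,0],[0,0,0]],"rot":[[0,7,0],[0,7,0],[0,7,0],[0,7,0],[0,7,-1],[0,7,-1],[0,1,0],[0,0,0]],"grip":[0,0,0,0,0,0,0,0]}'
python3 st.py
```

```text
time_s: 27.45
tcp_pos: [0.5379, -0.1551, 0.2097]
ee_rot: [[-0.945, 0.03, 0.325], [0.029, 1.0, -0.01], [-0.325, -0.0, -0.946]]
wrist_force: [0.4, -0.8, -3.0]
gripper_width: 0.347
t 27.45 grasp [ 0.5398 -0.1552  0.204 ] alpha 19.0 J [  1.  10. -26.   2. -36. -94.] yc [ 0.03  1.   -0.  ] F [ 0.4 -0.8 -3. ] 0.34679031934998694
time_s: 28.12
tcp_pos: [0.4508, 0.0588, 0.2166]
ee_rot: [[-0.916, 0.05, -0.399], [0.056, 0.998, -0.003], [0.398, -0.025, -0.917]]
wrist_force: [0.2, -0.3, -0.6]
gripper_width: 0.344
t 28.1167 grasp [0.4484 0.0588 0.2111] alpha -23.5 J [  22.   19.   -9.   -9.  -84. -113.] yc [ 0.05   0.998 -0.025] F [ 0.2 -0.3 -0.6] 0.3441389028945935
```

```bash
python3 -m jog '{"delta_pos":[[0,0,-30],[0,0,-35],[0,0,-30],[0,0,-22],[0,0,-8],[0,0,0],[0,0,0]],"rot":[[1.4,0,0],[0,0,0],[0,0,0],[0,0,0],[0,0,0],[0,0,0],[0,0,0]],"grip":[0,0,0,0,0,0,0]}'
python3 st.py
python3 -m jog '{"delta_pos":[[0,0,-3],[0,0,0],[0,0,0]],"rot":[[0,0,0],[0,0,0],[0,0,0]],"grip":[0,0,0]}'; python3 st.py
```

```text
time_s: 28.7
tcp_pos: [0.4509, 0.057, 0.0934]
ee_rot: [[-0.917, 0.052, -0.396], [0.048, 0.999, 0.02], [0.396, -0.0, -0.918]]
wrist_force: [-0.2, -0.2, -0.5]
gripper_width: 0.348
t 28.7 grasp [0.4485 0.0571 0.0879] alpha -23.3 J [  21.   27.  -17.  -10.  -68. -109.] yc [ 0.052  0.999 -0.   ] F [-0.2 -0.2 -0.5] 0.34770994226875657
time_s: 28.95
tcp_pos: [0.4509, 0.0577, 0.0906]
ee_rot: [[-0.917, 0.052, -0.395], [0.048, 0.999, 0.021], [0.396, 0.001, -0.918]]
wrist_force: [0.3, 0.1, -1.1]
gripper_width: 0.345
t 28.95 grasp [0.4485 0.0578 0.0851] alpha -23.3 J [  21.   27.  -17.  -10.  -68. -109.] yc [0.052 0.999 0.001] F [ 0.3  0.1 -1.1] 0.34498150718850357
```

```bash
python3 -m jog '{"delta_pos":[[0,0,-4],[0,0,0],[0,0,0]],"rot":[[0,0,0],[0,0,0],[0,0,0]],"grip":[0,0,0]}'; python3 st.py
python3 -m jog '{"delta_pos":[[0,0,-2],[0,0,0],[0,0,0]],"rot":[[0,0,0],[0,0,0],[0,0,0]],"grip":[0,0,0]}'; python3 st.py
```

```text
time_s: 29.2
tcp_pos: [0.4502, 0.0575, 0.0856]
ee_rot: [[-0.916, 0.052, -0.397], [0.048, 0.999, 0.02], [0.398, -0.0, -0.917]]
wrist_force: [-0.5, -0.2, -0.5]
gripper_width: 0.346
t 29.2 grasp [0.4478 0.0576 0.0801] alpha -23.4 J [  21.   28.  -17.  -10.  -67. -109.] yc [ 0.052  0.999 -0.   ] F [-0.5 -0.2 -0.5] 0.34557566029317427
time_s: 29.45
tcp_pos: [0.4501, 0.0569, 0.0849]
ee_rot: [[-0.916, 0.051, -0.398], [0.047, 0.999, 0.019], [0.399, -0.002, -0.917]]
wrist_force: [-0.9, -2.5, 7.9]
gripper_width: 0.344
t 29.45 grasp [0.4477 0.057  0.0794] alpha -23.5 J [  21.   28.  -17.  -10.  -67. -109.] yc [ 0.051  0.999 -0.002] F [-0.9 -2.5  7.9] 0.34432879070593564
```

```bash
python3 -m jog '{"delta_pos":[[0,0,0],[0,0,0],[0,0,0],[8,0,20],[13,0,30],[13,0,30],[5,-10,20],[11,-36,8],[11,-36,0],[11,-36,0]],"rot":[[0,0,0],[0,0,0],[0,0,0],[0,0,0],[0,0,0],[0,0,0],[-0.2,-5,0],[-0.2,-7,0],[-0.2,-7,0.3],[-0.2,-7,0.3]],"grip":[57,57,57,57,57,57,57,57,57,57]}'
python3 -m jog '{"delta_pos":[[11,-36,0],[11,-36,0],[11,-36,0],[9,-36,0],[0,-28,0],[0,0,0],[0,0,0]],"rot":[[-0.2,-7,0],[-0.2,-7,0],[-0.2,-6,0],[-0.2,-3,0],[0,0,0],[0,0,0],[0,0,0]],"grip":[57,57,57,57,57,57,57]}'
python3 st.py
```

```text
time_s: 30.28
tcp_pos: [0.5238, -0.0612, 0.1933]
ee_rot: [[-0.998, 0.038, 0.054], [0.038, 0.999, 0.006], [-0.054, 0.008, -0.999]]
wrist_force: [0.4, -0.4, -0.6]
gripper_width: 0.564
time_s: 30.87
tcp_pos: [0.5641, -0.234, 0.1914]
ee_rot: [[-0.901, 0.039, 0.432], [0.04, 0.999, -0.008], [-0.432, 0.01, -0.902]]
wrist_force: [0.8, 0.4, -0.0]
gripper_width: 0.569
t 30.8667 grasp [ 0.5667 -0.2341  0.186 ] alpha 25.6 J [ -9.  15. -21.  -7. -29. -78.] yc [0.039 0.999 0.01 ] F [ 0.8  0.4 -0. ] 0.5689763334041013
```

```bash
python3 -m jog '{"delta_pos":[[0,0,1],[22,0,-19],[22,0,-19],[20,0,-18],[3,0,-4],[0,0,0],[0,0,0]],"rot":[[-0.6,0,0],[0,0,0],[0,0,0],[0,0,0],[0,0,0],[0,0,0],[0,0,0]],"grip":[57,57,57,57,57,57,57]}'
python3 st.py
```

```text
time_s: 31.45
tcp_pos: [0.631, -0.2312, 0.1325]
ee_rot: [[-0.902, 0.034, 0.431], [0.03, 0.999, -0.016], [-0.431, -0.001, -0.902]]
wrist_force: [-0.4, 0.7, -0.3]
gripper_width: 0.57
t 31.45 grasp [ 0.6336 -0.2313  0.1271] alpha 25.5 J [ -7.  24. -17.  -6. -23. -80.] yc [ 0.034  0.999 -0.001] F [-0.4  0.7 -0.3] 0.5696888505930124
```

```bash
python3 -m jog '{"delta_pos":[[0,-1,0],[0,0,0],[0,0,0],[0,0,0],[0,0,0],[-15,0,13],[-19,0,16.5],[-19,0,16.5],[-20,0,17.5],[-10,10,20]],"rot":[[0,0,0],[0,0,0],[0,0,0],[0,0,0],[0,0,0],[0,0,0],[0,0,0],[0,0,0],[0,0,0],[0,6,0]],"grip":[0,0,0,0,0,0,0,0,0,0]}'
python3 st.py
python3 -m jog '{"delta_pos":[[0,36,5],[0,36,0],[0,36,0],[0,36,0],[0,36,0],[0,36,0],[0,36,0],[-5,36,0],[0,20,0],[0,0,0]],"rot":[[0.1,7,0],[0.1,7,0],[0.1,7,0],[0.1,7,0],[0.1,7,0],[0.1,7,-1],[0.1,0.8,-1],[0,0,0],[0,0,0],[0,0,0]],"grip":[0,0,0,0,0,0,0,0,0,0]}'
python3 st.py
```

```text
time_s: 32.28
tcp_pos: [0.5415, -0.2237, 0.214]
ee_rot: [[-0.944, 0.041, 0.327], [0.038, 0.999, -0.015], [-0.327, -0.001, -0.945]]
wrist_force: [1.4, 0.6, -2.8]
gripper_width: 0.34
t 32.2833 grasp [ 0.5435 -0.2238  0.2083] alpha 19.1 J [ -7.  12. -20.  -3. -39. -83.] yc [ 0.041  0.999 -0.001] F [ 1.4  0.6 -2.8] 0.339629071417656
time_s: 33.12
tcp_pos: [0.5433, 0.0883, 0.2204]
ee_rot: [[-0.917, 0.057, -0.394], [0.059, 0.998, 0.007], [0.394, -0.017, -0.919]]
wrist_force: [0.7, -0.5, -0.7]
gripper_width: 0.345
t 33.1167 grasp [0.541  0.0884 0.2149] alpha -23.2 J [  21.   27.    5.   -9.  -89. -113.] yc [ 0.057  0.998 -0.017] F [ 0.7 -0.5 -0.7] 0.34471598497965505
```

```bash
python3 -m jog '{"delta_pos":[[0,-2,-30],[0,0,-35],[0,0,-30],[0,0,-24],[0,0,-11],[0,0,0],[0,0,0]],"rot":[[0.9,0,0],[0,0,0],[0,0,0],[0,0,0],[0,0,0],[0,0,0],[0,0,0]],"grip":[0,0,0,0,0,0,0]}'
python3 st.py
python3 -m jog '{"delta_pos":[[0,0,-3],[0,0,0],[0,0,0]],"rot":[[0,0,0],[0,0,0],[0,0,0]],"grip":[0,0,0]}'; python3 st.py
```

```text
time_s: 33.7
tcp_pos: [0.5439, 0.0821, 0.0916]
ee_rot: [[-0.917, 0.062, -0.393], [0.058, 0.998, 0.022], [0.394, -0.003, -0.919]]
wrist_force: [-0.9, 0.7, 0.6]
gripper_width: 0.342
t 33.7 grasp [0.5415 0.0822 0.0861] alpha -23.2 J [  20.   34.   -3.   -9.  -74. -110.] yc [ 0.062  0.998 -0.003] F [-0.9  0.7  0.6] 0.34213309726987234
time_s: 33.95
tcp_pos: [0.5439, 0.0827, 0.0893]
ee_rot: [[-0.918, 0.062, -0.392], [0.057, 0.998, 0.023], [0.393, -0.002, -0.92]]
wrist_force: [0.3, -0.3, -0.9]
gripper_width: 0.344
t 33.95 grasp [0.5415 0.0828 0.0838] alpha -23.1 J [  20.   35.   -3.   -9.  -74. -110.] yc [ 0.062  0.998 -0.002] F [ 0.3 -0.3 -0.9] 0.3438358578534586
```

```bash
python3 -m jog '{"delta_pos":[[0,0,-3],[0,0,0],[0,0,0]],"rot":[[0,0,0],[0,0,0],[0,0,0]],"grip":[0,0,0]}'; python3 st.py
python3 -m jog '{"delta_pos":[[0,0,-2],[0,0,0],[0,0,0]],"rot":[[0,0,0],[0,0,0],[0,0,0]],"grip":[0,0,0]}'; python3 st.py
```

```text
time_s: 34.2
tcp_pos: [0.5442, 0.0824, 0.0866]
ee_rot: [[-0.918, 0.061, -0.392], [0.057, 0.998, 0.022], [0.392, -0.002, -0.92]]
wrist_force: [0.2, -0.8, 5.5]
gripper_width: 0.342
t 34.2 grasp [0.5418 0.0825 0.0811] alpha -23.1 J [  20.   35.   -3.   -9.  -74. -110.] yc [ 0.061  0.998 -0.002] F [ 0.2 -0.8  5.5] 0.34226168243201116
time_s: 34.45
tcp_pos: [0.5442, 0.0819, 0.0863]
ee_rot: [[-0.918, 0.06, -0.392], [0.056, 0.998, 0.02], [0.393, -0.003, -0.92]]
wrist_force: [0.4, -1.6, 12.5]
gripper_width: 0.341
t 34.45 grasp [0.5419 0.0821 0.0808] alpha -23.1 J [  20.   35.   -3.   -9.  -74. -110.] yc [ 0.06   0.998 -0.003] F [ 0.4 -1.6 12.5] 0.3409485175862062
```

```bash
python3 -m jog '{"delta_pos":[[0,0,0],[0,0,0],[0,0,0],[8,0,20],[13,0,30],[13,0,30],[0,-20,25],[-12,-36,5],[-12,-36,0],[-12,-36,0]],"rot":[[0,0,0],[0,0,0],[0,0,0],[0,0,0],[0,0,0],[0,0,0],[-0.2,-5,0],[-0.2,-6,0.5],[-0.2,-6,0.5],[-0.2,-6,0.5]],"grip":[57,57,57,57,57,57,57,57,57,57]}'
python3 -m jog '{"delta_pos":[[-12,-36,0],[-12,-36,0],[-12,-36,0],[-12,0,0],[0,0,0],[0,0,0]],"rot":[[0,0,0],[0,0,0],[0,0,0],[0,0,0],[0,0,0],[0,0,0]],"grip":[0,0,0,0,0,0]}'
python3 st.py
```

```text
time_s: 35.28
tcp_pos: [0.5414, -0.0463, 0.1936]
ee_rot: [[-0.999, 0.033, 0.002], [0.033, 0.999, 0.004], [-0.002, 0.004, -1.0]]
wrist_force: [-0.2, -0.8, -0.9]
gripper_width: 0.567
time_s: 35.78
tcp_pos: [0.4929, -0.1537, 0.1929]
ee_rot: [[-0.999, 0.036, -0.004], [0.036, 0.999, 0.005], [0.004, 0.004, -1.0]]
wrist_force: [0.3, 0.1, -0.1]
gripper_width: 0.202
t 35.7833 grasp [ 0.4929 -0.1537  0.1869] alpha -0.2 J [  1.  14. -19.  -0. -57. -92.] yc [0.036 0.999 0.004] F [ 0.3  0.1 -0.1] 0.2016803239350912
```

```bash
python3 -m jog '{"delta_pos":[[-11,-9,0],[0,0,-30],[0,0,-30],[0,0,-2],[0,0,0],[8,0,0],[8,0,0],[6,0,2],[0,0,0]],"rot":[[0,0,0],[0,0,0],[0,0,0],[0,0,0],[0,0,0],[0,0,0],[0,0,0],[0,0,0],[0,0,0]],"grip":[0,0,0,0,0,0,0,0,0]}'
python3 st.py
```

```text
time_s: 36.53
tcp_pos: [0.4996, -0.1624, 0.1338]
ee_rot: [[-0.999, 0.035, -0.018], [0.035, 0.999, 0.005], [0.018, 0.004, -1.0]]
wrist_force: [-13.5, 1.7, 8.9]
gripper_width: 0.008
t 36.5333 grasp [ 0.4995 -0.1624  0.1278] alpha -1.0 J [ -0.  20. -22.  -0. -50. -91.] yc [0.035 0.999 0.004] F [-13.5   1.7   8.9] 0.007679557863655681
```

```bash
python3 -m jog '{"delta_pos":[[9,0,10],[9,0,9],[12,-0.5,8.4],[12,-0.5,8.4],[13,-0.5,6.2]],"rot":[[0,0,0],[0,0,0],[0,0,0],[0,0,0],[0,0,0]],"grip":[0,0,0,0,0]}'
python3 st.py
```

```text
time_s: 36.95
tcp_pos: [0.5589, -0.164, 0.177]
ee_rot: [[-0.999, 0.035, -0.006], [0.035, 0.999, 0.004], [0.006, 0.004, -1.0]]
wrist_force: [-3.5, 0.8, -0.4]
gripper_width: 0.003
t 36.95 grasp [ 0.5589 -0.164   0.171 ] alpha -0.3 J [ -1.  22. -11.  -0. -58. -91.] yc [0.035 0.999 0.004] F [-3.5  0.8 -0.4] 0.002845181473295002
```

```bash
python3 -m jog '{"delta_pos":[[13.5,-0.5,2],[14,-0.5,1],[14,-0.5,0],[14,-0.5,0],[6,0,0],[3,0,0],[0,0,0]],"rot":[[0,0,0],[0,0,0],[0,0,0],[0,0,0],[0,0,0],[0,0,0],[0,0,0]],"grip":[0,0,0,0,0,0,0]}'
python3 st.py
python3 -m jog '{"delta_pos":[[2.5,0,0],[2,0,0],[0,0,0],[0,0,0]],"rot":[[0,0,0],[0,0,0],[0,0,0],[0,0,0]],"grip":[0,0,0,0]}'
python3 st.py
```

```text
time_s: 37.53
tcp_pos: [0.6232, -0.1662, 0.1793]
ee_rot: [[-0.999, 0.035, -0.006], [0.035, 0.999, 0.004], [0.007, 0.004, -1.0]]
wrist_force: [-5.2, 0.0, 3.0]
gripper_width: 0.005
t 37.5333 grasp [ 0.6231 -0.1662  0.1733] alpha -0.4 J [ -1.  27.  -2.  -0. -62. -91.] yc [0.035 0.999 0.004] F [-5.2  0.   3. ] 0.005417330520764816
time_s: 37.87
tcp_pos: [0.6234, -0.1662, 0.1793]
ee_rot: [[-0.999, 0.035, -0.015], [0.035, 0.999, 0.005], [0.016, 0.004, -1.0]]
wrist_force: [-13.4, 1.2, 8.8]
gripper_width: 0.005
t 37.8667 grasp [ 0.6233 -0.1662  0.1733] alpha -0.9 J [ -1.  27.  -1.  -0. -62. -91.] yc [0.035 0.999 0.004] F [-13.4   1.2   8.8] 0.005262062788631839
```

```bash
python3 -m jog '{"delta_pos":[[3,0,0],[0,0,0],[0,0,0],[-8,0,0],[-20,0,10],[-35,0,20],[-35,0,20],[-35,0,20],[-35,0,15],[0,0,0]],"rot":[[0,0,0],[0,0,0],[0,0,0],[0,0,0],[0,0,0],[0,0,0],[0,0,0],[0,0,0],[0,0,0],[0,0,0]],"grip":[0,0,0,0,0,0,0,0,0,0]}'
python3 -m jog '{"delta_pos":[[-6,-35,10],[-6,-35,10],[-6,-35,10],[-6,-35,10],[-6,-35,10],[-6,-35,0],[0,0,0]],"rot":[[0,0,0],[0,0,0],[0,0,0],[0,0,0],[0,0,0],[0,0,0],[0,0,0]],"grip":[50,50,50,50,50,50,50]}'
python3 - <<'E'
from h import *
c=cap('scene');c2=cap('top')
g=c['frame'][:,:,::-1];t=c2['frame'][:,:,::-1]
a=cv2.resize(g[140:320,150:440],(800,497),interpolation=cv2.INTER_CUBIC)[:300]
# mosaic: scene crop (top), top crop (bottom)
s1=cv2.resize(g[140:300,150:440],(544,300),interpolation=cv2.INTER_CUBIC);s2=cv2.resize(t[75:265,190:500],(489,300),interpolation=cv2.INTER_CUBIC)
m=np.zeros((600,560,3),np.uint8);m[:300,:544]=s1;m[300:,:489]=s2;cv2.imwrite('pics/fin.png',m)
E
```

```text
time_s: 38.7
tcp_pos: [0.4603, -0.1661, 0.2681]
ee_rot: [[-0.999, 0.035, 0.005], [0.035, 0.999, 0.004], [-0.004, 0.004, -1.0]]
wrist_force: [-0.2, 1.0, 0.0]
gripper_width: 0.006
time_s: 39.28
tcp_pos: [0.4274, -0.3811, 0.3137]
ee_rot: [[-0.999, 0.04, -0.001], [0.04, 0.999, 0.001], [0.001, 0.001, -1.0]]
wrist_force: [1.5, -0.0, -0.7]
gripper_width: 0.439
```

View pics/fin.png

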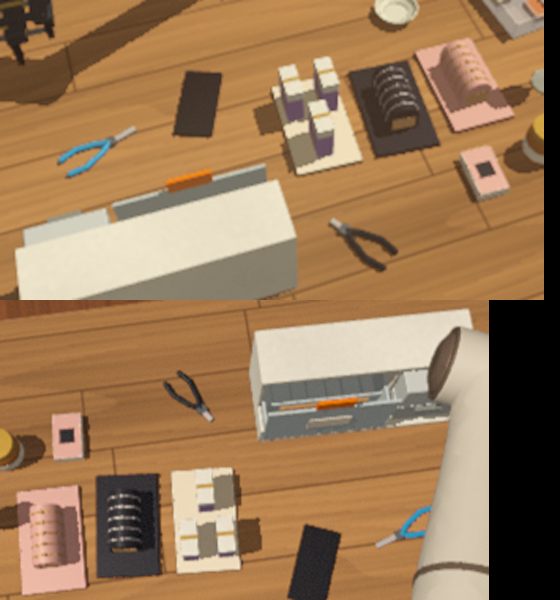

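Final picture: three boxes upright on cream, each stand on its own plinth, bin shut, bystanders unmoved. Next is a numeric check of the bin tab against its starting pixel, and of the stands in case of a late knock.

Run:
```python
from h import *
c=cap('top');f=c['frame'];h=cv2.cvtColor(f,cv2.COLOR_RGB2HSV).astype(int);V=h[...,2];I=f.astype(int)
m=(h[...,1]>200)&(V>150)&(h[...,0]<22);m[:,:355]=0;m[:,480:]=0;m[200:]=0;m[:110]=0
ys,xs=np.nonzero(m);print('tab',xs.mean(),ys.mean(),'was 402.9 139.5')
for n,ctr,a,mk in (('char',(.505,.2375),-5.6,(V>105)),('rose',(.498,.385),-1.1,(h[...,1]>105)&(V>120))):
    m=mk&(near(c,ctr,(.07,.042),.05)>0)
    ys,xs=np.nonzero(m);P=np.array([onz(c,u,v,.06)[:2] for u,v in zip(xs,ys)])*1000-np.array(ctr)*1000
    t=np.radians(a);L=P@np.array([[np.cos(t),-np.sin(t)],[np.sin(t),np.cos(t)]])
    print(n,len(L),'mid of extents',np.round((L.min(0)+L.max(0))/2,1),'ext',np.round(np.ptp(L,0),1),'mean',np.round(L.mean(0),1))
```

```text
tab 402.8688524590164 139.52459016393442 was 402.9 139.5
char 147 mid of extents [-5.1  6.2] ext [106.9  48.9] mean [-2.2  7.3]
rose 163 mid of extents [-6.9  0.3] ext [106.5  54.7] mean [-7.3 -1.9]
```

The bin is exactly shut. The chain-based stand numbers are rough because of lighting and end faces, so I'll look from above with the wrist camera and read profiles numerically.

```bash
python3 -m jog '{"delta_pos":[[3,38,0],[3,38,0],[3,38,0],[3,38,0],[3,38,0],[3,38,0],[3,38,0],[3,38,0],[3,38,0],[3,38,0]],"rot":[[0,0,0],[0,0,0],[0,0,0],[0,0,0],[0,0,0],[0,0,0],[0,0,0],[0,0,0],[0,0,0],[0,0,0]],"grip":[50,50,50,50,50,50,50,50,50,50]}'
python3 -m jog '{"delta_pos":[[3,38,0],[3,38,0],[3,38,0],[3,38,0],[3,38,0],[0,38,0],[0,38,0],[0,38,0],[0,0,0],[0,0,0]],"rot":[[0,0,0],[0,0,0],[0,0,0],[0,0,0],[0,0,0],[0,0,0],[0,0,0],[0,0,0],[0,0,0],[0,0,0]],"grip":[50,50,50,50,50,50,50,50,50,50]}'
cat > prof.py <<'E'
from h import *
c=cap('wrist','w20.png');f=c['frame']
for n,ctr,a in (('char',(.5053,.2372),-5.6),('rose',(.498,.3852),-1.1)):
    t=np.radians(a);X=np.array([np.cos(t),np.sin(t)]);Y=np.array([-X[1],X[0]])
    def samp(x,y,z):
        p=np.array(ctr)+X*x/1000+Y*y/1000;u,v=proj(c,[*p,z]);return f[int(round(v)),int(round(u))].astype(int)
    def prof(ax,z,rng,w):
        return [np.mean([samp(*( (s,o) if ax=='x' else (o,s)),z) for o in w],axis=0).round().astype(int) for s in rng]
    for z in (.072,.01):
        rg=range(-114,115,4);print(n,'x z',z,[(s,int(q[0]),int(q[2])) for s,q in zip(rg,prof('x',z,rg,range(-6,7,3))) if 40<abs(s)<70 or abs(s)>90])
    for z in (.044,.01):
        rg=range(-68,69,2);print(n,'y z',z,[(s,int(q[0]),int(q[2])) for s,q in zip(rg,prof('y',z,rg,range(-40,41,4))) if 18<abs(s)<40 or (z<.02 and abs(s)>52)])
E
python3 prof.py
```

```text
time_s: 40.27
tcp_pos: [0.4567, 0.0071, 0.3138]
ee_rot: [[-0.999, 0.032, -0.002], [0.032, 0.999, 0.005], [0.002, 0.005, -1.0]]
wrist_force: [1.4, -0.2, -1.4]
gripper_width: 0.499
time_s: 41.1
tcp_pos: [0.4709, 0.3108, 0.3126]
ee_rot: [[-1.0, 0.03, -0.004], [0.03, 1.0, 0.004], [0.005, 0.004, -1.0]]
wrist_force: [0.7, -0.3, -1.0]
gripper_width: 0.5
char x z 0.072 [(-114, 218, 77), (-110, 222, 80), (-106, 180, 64), (-102, 66, 46), (-98, 55, 58), (-94, 56, 59), (-66, 55, 57), (-62, 101, 53), (-58, 153, 67), (-54, 28, 31), (-50, 52, 52), (-46, 52, 55), (-42, 57, 58), (42, 198, 171), (46, 104, 92), (50, 38, 41), (54, 34, 37), (58, 34, 37), (62, 32, 33), (66, 31, 31), (94, 20, 20), (98, 18, 18), (102, 21, 22), (106, 26, 28), (110, 54, 53), (114, 74, 70)]
char x z 0.01 [(-114, 215, 76), (-110, 221, 78), (-106, 209, 74), (-102, 136, 50), (-98, 56, 51), (-94, 55, 58), (-66, 55, 57), (-62, 54, 56), (-58, 55, 57), (-54, 62, 57), (-50, 133, 58), (-46, 122, 56), (-42, 45, 47), (42, 87, 79), (46, 213, 187), (50, 86, 80), (54, 57, 58), (58, 57, 59), (62, 54, 58), (66, 98, 89), (94, 22, 24), (98, 22,
[... 2010 characters left out ...]
26, 251, 164), (28, 249, 156), (30, 243, 153), (32, 231, 161), (34, 231, 171), (36, 231, 170), (38, 228, 168)]
rose y z 0.01 [(-68, 221, 79), (-66, 220, 78), (-64, 175, 62), (-62, 114, 42), (-60, 97, 41), (-58, 189, 107), (-56, 246, 152), (-54, 243, 152), (-38, 139, 85), (-36, 139, 84), (-34, 139, 85), (-32, 139, 84), (-30, 139, 84), (-28, 132, 80), (-26, 118, 69), (-24, 112, 63), (-22, 116, 66), (-20, 120, 67), (20, 254, 189), (22, 254, 183), (24, 252, 176), (26, 252, 174), (28, 252, 173), (30, 252, 169), (32, 252, 167), (34, 251, 164), (36, 249, 158), (38, 247, 156), (54, 243, 182), (56, 243, 182), (58, 243, 179), (60, 240, 167), (62, 227, 122), (64, 201, 74), (66, 200, 71), (68, 200, 72)]
```

```bash
python3 -c "
from station import finish_job
print(finish_job())"
```

```text
the job is handed in; nothing more can be done
None
```

The job is done and handed in at about 41 s of robot time, with the robot clear of everything.

**Stands:** I moved the rose stand to the cream plinth, the charcoal stand to the charcoal plinth, then the rose stand to the rose plinth. Wrist-camera profiles just before hand-in put both within about 2 mm of centre. Their angles match their plinths to within about 1°, judged from the tool angle at release. Neither stand was knocked during the run.

**Bin and boxes:**
- **Tipping:** I hooked the tab and tipped the bin to its forward stop, where it resisted at about 21 N.
- **Boxes:** There were three, and all now stand upright on the cream plinth.
- **Shutting:** I pushed the bin until it stopped at 13 N, then pressed about 3 mm more. The tab is back within 0.1 px of its starting position in the top camera.

**Checks that went wrong or disagreed:**
- **Joint limit:** Joint 5 reached its -9.14° limit while tipping the bin (lowest reading -9.135°). I pitched the tool back and finished with a straight pull.
- **Stand centring:** A rougher check using the chains in the top camera read 5 to 7 mm off centre. I put this down to lighting and the visible end faces, and trusted the wrist profiles instead. The far end of the charcoal stand could not be made out on the dark plinth, so its lengthwise position rests on its near end and where it was released.

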